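# Load the wafer inspection stage, pump it down and set the light path

## Task

Put every white sample carrier on the bench flat into a bay of its own on the black inspection stage; then, to clamp them, work the red hand-pump lever through four full strokes, each time right down to its stop and fully back up. Also set both brass push-pull rods of the light-path unit to their middle click position. Leave every carrier seated in its bay, and leave the bottle, the objective and the round wafer box where they stand.

Things in the scene. Friction and masses are not known exactly. Their poses are not given: they have to be found in the camera images.
- carrier0_mid (a point): sample carrier (may be absent): white plastic plate 90 x 56 x 10 mm with small shiny chips on it and an upright blue grip rib 64 mm long (along the plate's 90 mm side), 14 mm thick, standing 26 mm above the plate, in the middle; total height 36 mm, about 0.16 kg. This point is at its centre, half-way up (18 mm above the underside); x along the long side and rib, z up. Looks the same turned half round.
- carrier1_mid (a point): sample carrier (may be absent): white plastic plate 90 x 56 x 10 mm with small shiny chips on it and an upright blue grip rib 64 mm long (along the plate's 90 mm side), 14 mm thick, standing 26 mm above the plate, in the middle; total height 36 mm, about 0.16 kg. This point is at its centre, half-way up (18 mm above the underside); x along the long side and rib, z up. Looks the same turned half round.
- carrier2_mid (a point): sample carrier (may be absent): white plastic plate 90 x 56 x 10 mm with small shiny chips on it and an upright blue grip rib 64 mm long (along the plate's 90 mm side), 14 mm thick, standing 26 mm above the plate, in the middle; total height 36 mm, about 0.16 kg. This point is at its centre, half-way up (18 mm above the underside); x along the long side and rib, z up. Looks the same turned half round.
- carrier3_mid (a point): sample carrier (may be absent): white plastic plate 90 x 56 x 10 mm with small shiny chips on it and an upright blue grip rib 64 mm long (along the plate's 90 mm side), 14 mm thick, standing 26 mm above the plate, in the middle; total height 36 mm, about 0.16 kg. This point is at its centre, half-way up (18 mm above the underside); x along the long side and rib, z up. Looks the same turned half round.
- stage: fixed black inspection stage, 130 x 330 mm, with four bays side by side along its y, parted by aluminium ridges; origin at the centre of its underside on the bench, z up. Bay floors are 32 mm above the bench, ridges stand 6 mm above the floors. It may stand slightly turned on the bench.
- bay0 (a point): centre of a bay's floor; the bay is open above, 100 mm long (its x) by 66 mm wide (its y), neighbouring bays 74 mm apart. It takes one carrier, long side along the bay's x, either way round; any carrier fits any bay. All start empty.
- bay1 (a point): centre of a bay's floor; the bay is open above, 100 mm long (its x) by 66 mm wide (its y), neighbouring bays 74 mm apart. It takes one carrier, long side along the bay's x, either way round; any carrier fits any bay. All start empty.
- bay2 (a point): centre of a bay's floor; the bay is open above, 100 mm long (its x) by 66 mm wide (its y), neighbouring bays 74 mm apart. It takes one carrier, long side along the bay's x, either way round; any carrier fits any bay. All start empty.
- bay3 (a point): centre of a bay's floor; the bay is open above, 100 mm long (its x) by 66 mm wide (its y), neighbouring bays 74 mm apart. It takes one carrier, long side along the bay's x, either way round; any carrier fits any bay. All start empty.
- unit: fixed light-path unit: white box 150 x 190 mm, 112 mm high, black front panel facing its -x, from which two horizontal push-pull rods with brass knobs stand out side by side, 90 mm apart, 78 mm above the bench; origin at the centre of its underside.
- rod_a (a joint): travel of a detented push-pull rod, m: 0 fully in, 0.018 middle click, 0.036 fully out (it grows as the knob is pulled away from the panel). Starts pushed fully in; either rod may be the left or the right one. About 8 N moves it out of the middle click or off an end; let go within about 7 mm of the middle it springs to the middle by itself, beyond 10 mm to the nearer end.
- rod_a_knob (a point): centre of that rod's brass knob, on the rod's axis: a cylinder 24 mm in diameter and 34 mm long along the axis (slightly thicker rim at its outer end). x of this frame points along the axis into the unit, z up; out is -x. The knob's centre stands 45 mm in front of the black panel when in, 63 mm at the middle click, 81 mm when out.
- rod_b (a joint): travel of a detented push-pull rod, m: 0 fully in, 0.018 middle click, 0.036 fully out (it grows as the knob is pulled away from the panel). Starts pulled fully out; either rod may be the left or the right one. About 8 N moves it out of the middle click or off an end; let go within about 7 mm of the middle it springs to the middle by itself, beyond 10 mm to the nearer end.
- rod_b_knob (a point): centre of that rod's brass knob, on the rod's axis: a cylinder 24 mm in diameter and 34 mm long along the axis (slightly thicker rim at its outer end). x of this frame points along the axis into the unit, z up; out is -x. The knob's centre stands 45 mm in front of the black panel when in, 63 mm at the middle click, 81 mm when out.
- lever (a joint): angle of the hand pump's sprung lever, rad: 0 up (at rest), 0.60 down at its stop. Springs back up when let go. Pressed on the pad, it takes about 4 N to start and 10 N at the stop.
- lever_grip (a point): middle of the top face of the red flat pad (100 mm long, 36 mm wide, 20 mm thick) at the lever's free end. While up the pad slopes 20 degrees, free end highest. This point is 161 mm ahead of the hinge (horizontally) and 69 mm above it when up; at the stop it is about 172 mm ahead and 34 mm below hinge height, i.e. it goes down by about 103 mm in nearly a straight drop.
- lever_hinge (a point): the lever's hinge on the fixed grey hand pump, 100 mm above the bench; the lever points to -x of this frame and turns about its y.
- bottle: bystander: closed white bottle with red cap, 60 mm wide, 150 mm high, origin under its centre
- objective: bystander: steel microscope objective standing upright, 42 mm wide, 62 mm high, origin under its centre
- wafer_jar: bystander: low round clear wafer box with blue lid, 84 mm wide, 30 mm high, origin under its centre

How it is judged:
On the way, in this order (a step that is already met when the one before it is completed fails the run):
1. every carrier lies flat in a bay of the stage (((x of carrier0_mid in the frame of bay0 between -0.009 and 0.009 m and y of carrier0_mid in the frame of bay0 between -0.009 and 0.009 m and z of carrier0_mid in the frame of bay0 between 0.0145 and 0.0215 m and angle between the x axis of carrier0_mid and the x axis of bay0, either way round below 0.2 rad and angle between carrier0_mid's own z axis and vertical below 0.06 rad) or (x of carrier0_mid in the frame of bay1 between -0.009 and 0.009 m and y of carrier0_mid in the frame of bay1 between -0.009 and 0.009 m and z of carrier0_mid in the frame of bay1 between 0.0145 and 0.0215 m and angle between the x axis of carrier0_mid and the x axis of bay1, either way round below 0.2 rad and angle between carrier0_mid's own z axis and vertical below 0.06 rad) or (x of carrier0_mid in the frame of bay2 between -0.009 and 0.009 m and y of carrier0_mid in the frame of bay2 between -0.009 and 0.009 m and z of carrier0_mid in the frame of bay2 between 0.0145 and 0.0215 m and angle between the x axis of carrier0_mid and the x axis of bay2, either way round below 0.2 rad and angle between carrier0_mid's own z axis and vertical below 0.06 rad) or (x of carrier0_mid in the frame of bay3 between -0.009 and 0.009 m and y of carrier0_mid in the frame of bay3 between -0.009 and 0.009 m and z of carrier0_mid in the frame of bay3 between 0.0145 and 0.0215 m and angle between the x axis of carrier0_mid and the x axis of bay3, either way round below 0.2 rad and angle between carrier0_mid's own z axis and vertical below 0.06 rad)) and ((x of carrier1_mid in the frame of bay0 between -0.009 and 0.009 m and y of carrier1_mid in the frame of bay0 between -0.009 and 0.009 m and z of carrier1_mid in the frame of bay0 between 0.0145 and 0.0215 m and angle between the x axis of carrier1_mid and the x axis of bay0, either way round below 0.2 rad and angle between carrier1_mid's own z axis and vertical below 0.06 rad) or (x of carrier1_mid in the frame of bay1 between -0.009 and 0.009 m and y of carrier1_mid in the frame of bay1 between -0.009 and 0.009 m and z of carrier1_mid in the frame of bay1 between 0.0145 and 0.0215 m and angle between the x axis of carrier1_mid and the x axis of bay1, either way round below 0.2 rad and angle between carrier1_mid's own z axis and vertical below 0.06 rad) or (x of carrier1_mid in the frame of bay2 between -0.009 and 0.009 m and y of carrier1_mid in the frame of bay2 between -0.009 and 0.009 m and z of carrier1_mid in the frame of bay2 between 0.0145 and 0.0215 m and angle between the x axis of carrier1_mid and the x axis of bay2, either way round below 0.2 rad and angle between carrier1_mid's own z axis and vertical below 0.06 rad) or (x of carrier1_mid in the frame of bay3 between -0.009 and 0.009 m and y of carrier1_mid in the frame of bay3 between -0.009 and 0.009 m and z of carrier1_mid in the frame of bay3 between 0.0145 and 0.0215 m and angle between the x axis of carrier1_mid and the x axis of bay3, either way round below 0.2 rad and angle between carrier1_mid's own z axis and vertical below 0.06 rad)) and ((x of carrier2_mid in the frame of bay0 between -0.009 and 0.009 m and y of carrier2_mid in the frame of bay0 between -0.009 and 0.009 m and z of carrier2_mid in the frame of bay0 between 0.0145 and 0.0215 m and angle between the x axis of carrier2_mid and the x axis of bay0, either way round below 0.2 rad and angle between carrier2_mid's own z axis and vertical below 0.06 rad) or (x of carrier2_mid in the frame of bay1 between -0.009 and 0.009 m and y of carrier2_mid in the frame of bay1 between -0.009 and 0.009 m and z of carrier2_mid in the frame of bay1 between 0.0145 and 0.0215 m and angle between the x axis of carrier2_mid and the x axis of bay1, either way round below 0.2 rad and angle between carrier2_mid's own z axis and vertical below 0.06 rad) or (x of carrier2_mid in the frame of bay2 between -0.009 and 0.009 m and y of carrier2_mid in the frame of bay2 between -0.009 and 0.009 m and z of carrier2_mid in the frame of bay2 between 0.0145 and 0.0215 m and angle between the x axis of carrier2_mid and the x axis of bay2, either way round below 0.2 rad and angle between carrier2_mid's own z axis and vertical below 0.06 rad) or (x of carrier2_mid in the frame of bay3 between -0.009 and 0.009 m and y of carrier2_mid in the frame of bay3 between -0.009 and 0.009 m and z of carrier2_mid in the frame of bay3 between 0.0145 and 0.0215 m and angle between the x axis of carrier2_mid and the x axis of bay3, either way round below 0.2 rad and angle between carrier2_mid's own z axis and vertical below 0.06 rad)) and ((x of carrier3_mid in the frame of bay0 between -0.009 and 0.009 m and y of carrier3_mid in the frame of bay0 between -0.009 and 0.009 m and z of carrier3_mid in the frame of bay0 between 0.0145 and 0.0215 m and angle between the x axis of carrier3_mid and the x axis of bay0, either way round below 0.2 rad and angle between carrier3_mid's own z axis and vertical below 0.06 rad) or (x of carrier3_mid in the frame of bay1 between -0.009 and 0.009 m and y of carrier3_mid in the frame of bay1 between -0.009 and 0.009 m and z of carrier3_mid in the frame of bay1 between 0.0145 and 0.0215 m and angle between the x axis of carrier3_mid and the x axis of bay1, either way round below 0.2 rad and angle between carrier3_mid's own z axis and vertical below 0.06 rad) or (x of carrier3_mid in the frame of bay2 between -0.009 and 0.009 m and y of carrier3_mid in the frame of bay2 between -0.009 and 0.009 m and z of carrier3_mid in the frame of bay2 between 0.0145 and 0.0215 m and angle between the x axis of carrier3_mid and the x axis of bay2, either way round below 0.2 rad and angle between carrier3_mid's own z axis and vertical below 0.06 rad) or (x of carrier3_mid in the frame of bay3 between -0.009 and 0.009 m and y of carrier3_mid in the frame of bay3 between -0.009 and 0.009 m and z of carrier3_mid in the frame of bay3 between 0.0145 and 0.0215 m and angle between the x axis of carrier3_mid and the x axis of bay3, either way round below 0.2 rad and angle between carrier3_mid's own z axis and vertical below 0.06 rad))), for 0.2 s.
2. first stroke: lever pressed down to its stop (value of joint lever above 0.54 rad), for 0.05 s.
3. first stroke: lever back up (value of joint lever below 0.08 rad), for 0.05 s.
4. second stroke: lever pressed down to its stop (value of joint lever above 0.54 rad), for 0.05 s.
5. second stroke: lever back up (value of joint lever below 0.08 rad), for 0.05 s.
6. third stroke: lever pressed down to its stop (value of joint lever above 0.54 rad), for 0.05 s.
7. third stroke: lever back up (value of joint lever below 0.08 rad), for 0.05 s.
8. fourth stroke: lever pressed down to its stop (value of joint lever above 0.54 rad), for 0.05 s.
9. fourth stroke: lever back up (value of joint lever below 0.08 rad), for 0.05 s.
At the end, for the whole second after the job is handed in: every carrier present lies flat in a bay (within 9 mm of the bay's centre both ways, underside within 3.5 mm of the bay floor, turned less than 0.2 rad); both rods within 4 mm of the middle click (0.014 to 0.022 m); the lever is up (below 0.08 rad) (all of step 1 and value of joint rod_a between 0.014 and 0.022 m and value of joint rod_b between 0.014 and 0.022 m and value of joint lever below 0.08 rad); the robot touches nothing.
It fails at once if the bottle is shoved more than 30 mm or knocked over (distance of bottle from where it was at the start of the episode above 0.03 m or angle between bottle's own z axis and vertical above 0.5 rad).
It fails at once if the objective is shoved more than 30 mm or knocked over (distance of objective from where it was at the start of the episode above 0.03 m or angle between objective's own z axis and vertical above 0.5 rad).
It fails at once if the wafer_jar is shoved more than 30 mm or knocked over (distance of wafer_jar from where it was at the start of the episode above 0.03 m or angle between wafer_jar's own z axis and vertical above 0.5 rad).
Of carrier0, carrier1, carrier2, carrier3 only 3 to 4 are there at a start; the rules pass over those that are not, and their reading is None.
At some moment in a run one of carrier0, carrier1, carrier2, carrier3 may be knocked a few centimetres aside while the robot is not near it.
Once in a run the grip may slacken for a moment while it holds something.
It also fails if it takes over 208 s, if anything falls off the work surface, if the arm or the gripper's body presses on something with over 40 N, if the wrist force passes 120 N, or if a joint passes its speed limit or range.

## Robot

A 6-joint arm with a two-finger parallel gripper is mounted at the origin on the work surface. World frame = base frame: x ahead of the robot, y to its left, z up, the work surface at z = 0. Lengths are in m, angles in rad, forces in N, time in s.
With the tool pointing down it reaches from about 0.225 to 0.875 m from the base axis. Payload 3.4 kg.
Tool frame: the origin (TCP) lies on the centre line of the jaws, within the pads' length; the fingertips stand 19 mm ahead of it and the grasp point (between the pads) is the TCP; z points along the fingers, y is the direction in which the jaws open and shut (so a half turn about z gives the same grasp; the last joint's range is limited). The gripper opens to 85 mm and grips with 20 to 120 N. Pads are 22 mm wide; open, the fingers measure 114 mm over their backs; the gripper's body (76 mm by 85 mm) begins 54 mm behind the grasp point. The pads swing forward as they close: fully open they stand 13 mm farther back than shut.
Start: joints at [1.183, 0.276, 1.505, -0, 1.361, -0.121], TCP at [0.152, 0.555, 0.221] pointing down, gripper open.
Joint ranges: [-2.89, 2.89], [-0.75, 2.08], [0.22, 2.7], [-1.18, 4.32], [0.11, 2.71], [-2.7, 2.7]. Speed limits (rad/s): [2.57, 2.57, 3.14, 3.14, 3.14, 3.14].

## Interface

Orientations are given as a unit quaternion [w, x, y, z].
In Python, from rig import monitor, eyes, manip, models gives the robot as it stands.
- The arm moves only by the tool send_rows, never from a script. Its argument "deltas" is a list of rows, each an object with "dp": the shift along the world's x, y, z each as a share of 0.12 m, from -1 to 1, a list of three; "rotation": the turn, a rotation vector about the world's x, y, z each as a share of 0.5 rad, from -1 to 1, a list of three. In form: [{"dp": [dx, dy, dz], "rotation": [rx, ry, rz]}, ...]. A call has 1 to 12 rows; each row is the pose to reach, as a shift and turn from the pose commanded when the call began; what a row does not reach only later rows make up. A row lasts 1/12 s, in which the tool goes at most 41.7 mm and 7.16 degrees, less where a joint would pass 70% of its speed; a pose out of reach is approached as far as the arm can. A call with a number of a shift or a turn outside -1 to 1 is refused whole. A call with a gripper value outside its range is refused whole. "fingers" is the closure, from -1 (fully open) to 1 (shut), set as the call begins (left out, the last holds). The fingers move at their own pace and stop on an object; "grip_force" is the grip in N (left out, the last holds). Time passes only in rows, so rows that repeat a pose let the fingers close. It gives the time, the measured TCP pose, the force and the opening at its end, in the units of the state.
- monitor.get_state(): the state, without advancing time (a new reading comes with each control period).
- eyes.get_image(name): name is "scene" or "top" or "wrist"; returns a dict with "color" (384x512x3 uint8, red, green, blue), "depth" (384x512 float32, m along the optical axis (not along the pixel's ray), 0 where there is no reading), "mtx" (3x3 intrinsics, pixels), "rvec" (rotation vector, rad) and "tvec" (3), from world to camera coordinates, as OpenCV has them. Camera axes: x right, y down, z forward; pixel columns grow to the right and rows downward; lengths in m; the calibration is good to about 2 mm. A picture is of the moment at which its call begins.
- manip.sign_off(): hands the job in, once; it reports no verdict.
Trained networks look in a picture, given as the dict that the camera call returned (one of the last four; its "shot" number tells which), for a name from the list of things; names that differ only in an ending like _2 or _b are one class to them, and where a whole thing is asked for, a point or a joint stands for the part that bears it (a point fixed in the world has none). Each returns a list of dicts, best first, with "score" (0 to 1); they miss things now and then, are a little off and sometimes report something else, mostly with a low value. They report only what shows in the picture. A call takes as long as a camera call.
- models.find_in(name, picture): "box" ([left, top, right, bottom] in pixels, round what is visible of it).
The state is a dict: "clock": time; "qpos": joint angles; "qd": joint speeds; "effort": joint torques, N m; "position": TCP position; "ee_rot": TCP orientation; "contact_force": force on the tool from outside, world axes, zero at the start; "moment": the same for the moment, N m; "width": finger opening in m.
Only numpy, scipy, OpenCV 4.12 (cv2) and the standard library are available. Lean on these libraries where they do the work, as an engineer would, in place of code of your own. Each camera call takes 0.05 s, during which the arm holds its last target.

## Working session

There is one attempt and no reset: what is moved stays moved. The work goes in short steps, Python scripts to look and compute and a tool call to move; the robot and the scene stay as the last step left them, time stands still between calls to the robot, and variables do not carry over. Pictures are saved under pics/ and viewed, and the job is handed in when it is done.

Besides the shell and the picture viewer there is one more tool, called after "Call:" in YAML: its name, and indented under it one key for each argument. send_rows: Moves the arm, as the interface text tells. Its arguments: {"type":"object","properties":{"deltas":{"type":"array","items":{"type":"object","properties":{"dp":{"type":"array","items":{"type":"number"}},"rotation":{"type":"array","items":{"type":"number"}}}}},"fingers":{"type":"number"},"grip_force":{"type":"number"}},"required":["deltas"]}

```bash
ls; mkdir -p pics; cat > h.py <<'E'
import numpy as np, cv2
from rig import monitor, eyes, manip, models
def grab(n,save=None):
    im=eyes.get_image(n)
    if save: cv2.imwrite(f'pics/{save}.png',cv2.cvtColor(im['color'],cv2.COLOR_RGB2BGR))
    return im
def cloud(im):
    d=im['depth'];K=im['mtx'];h,w=d.shape
    v,u=np.mgrid[:h,:w]
    p=np.stack([(u-K[0,2])/K[0,0]*d,(v-K[1,2])/K[1,1]*d,d],-1)
    R=cv2.Rodrigues(np.array(im['rvec'],float))[0];t=np.array(im['tvec'],float).ravel()
    P=(p-t)@R
    P[d==0]=np.nan
    return P
E
python3 - <<'E'
from h import *
print(monitor.get_state())
for n in ['scene','top','wrist']:
    im=grab(n,n+'0'); np.savez(f'/tmp/{n}0.npz',**im)
    print(n,im['mtx'].tolist(),np.array(im['rvec']).ravel(),np.array(im['tvec']).ravel())
    for k in ['carrier0_mid','stage','unit','rod_a_knob','rod_b_knob','lever_grip','lever_hinge','bottle','objective','wafer_jar']:
        try: print(k,[(np.round(r['box']).astype(int).tolist(),round(r['score'],2)) for r in models.find_in(k,im)][:5])
        except Exception as e: print(k,e)
print(monitor.get_state()['clock'])
E
```

```text
pics
{'clock': 0.0, 'qpos': array([ 1.18304833e+00,  2.76610389e-01,  1.50615727e+00,  4.87946723e-06,
        1.36069911e+00, -1.21009772e-01]), 'qd': array([ 0.00032818, -0.00074002,  0.00032845, -0.00155249, -0.00369302,
        0.00111055]), 'effort': array([-9.72027156e-04, -4.16783023e+01, -2.45808256e+01, -1.46634090e-05,
        1.08096673e-02,  2.26440886e-05]), 'position': array([0.15135876, 0.5541433 , 0.22052134]), 'ee_rot': array([-2.38113702e-04,  1.32974534e-01,  9.91119012e-01, -9.06301136e-04]), 'contact_force': array([0.41190906, 0.66818565, 0.15533166]), 'moment': array([-0.00546359,  0.07654114, -0.02791472]), 'width': 0.08555266176499633}
scene [[358.14459748566804, 0.0, 259.4864169599263], [0.0, 358.14459748566804, 187.46336387347986], [0.0, 0.0, 1.0]] [ 2.19250004  0.57363849 -0.27000146] [-0.53871678 -0.11080249  1.41454442]
carrier0_mid [([218, 180, 247, 197], 0.57)]
stage [([228, 177, 314, 253], 0.71)]
unit [([131, 213, 167, 302], 0.65), ([277, 114, 320, 156], 0.64)]
rod_a_knob []
rod_b_knob [([257, 131, 278, 138], 0.54)]
lever_grip [([129, 211, 168, 302], 0
[... 620 characters left out ...]
([122, 216, 138, 248], 0.56), ([171, 235, 191, 266], 0.37), ([190, 145, 312, 209], 0.31)]
lever_grip [([373, 192, 420, 265], 0.79), ([91, 229, 102, 254], 0.73)]
lever_hinge [([337, 188, 423, 276], 0.93), ([47, 161, 145, 239], 0.51)]
bottle [([335, 144, 361, 172], 0.68)]
objective [([158, 130, 178, 144], 0.54)]
wafer_jar [([261, 121, 289, 149], 0.67)]
wrist [[281.2910299881344, 0.0, 256.973538987434], [0.0, 281.2910299881344, 194.27005279773323], [0.0, 0.0, 1.0]] [-2.31000542 -1.76318651 -0.25146897] [-0.57488077 -0.03818135  0.3795205 ]
carrier0_mid []
stage []
unit []
rod_a_knob []
rod_b_knob []
lever_grip []
lever_hinge [([65, 358, 109, 384], 0.53)]
bottle []
objective []
wafer_jar []
1.65
```

```bash
python3 - <<'E'
import cv2
a=cv2.imread('pics/top0.png');b=cv2.imread('pics/scene0.png')
cv2.imwrite('pics/top0z.png',cv2.resize(a[100:300,20:450],(800,372),interpolation=cv2.INTER_CUBIC))
cv2.imwrite('pics/scene0z.png',cv2.resize(b[90:340,110:350],(576,600),interpolation=cv2.INTER_CUBIC))
E
```

```text
(no output)
```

View pics/top0z.png

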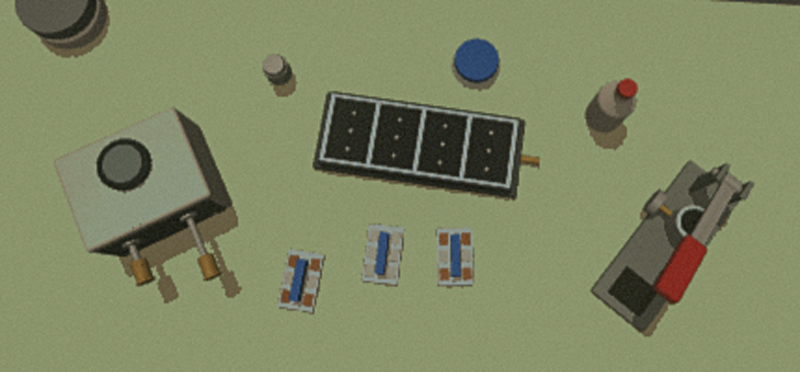

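View pics/scene0z.png

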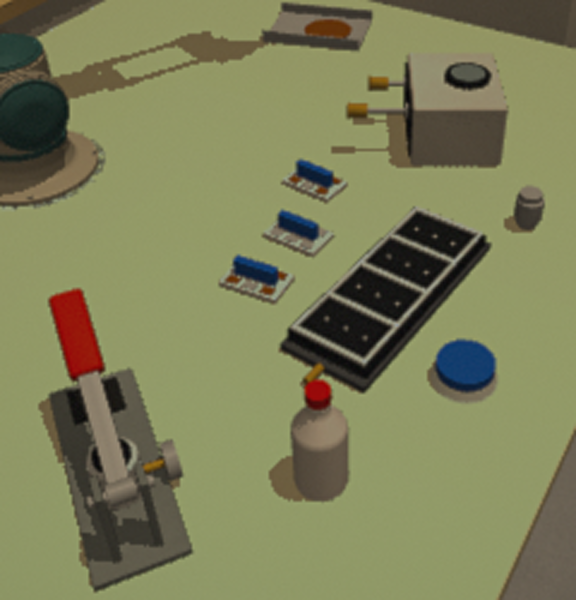

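View pics/top0.png

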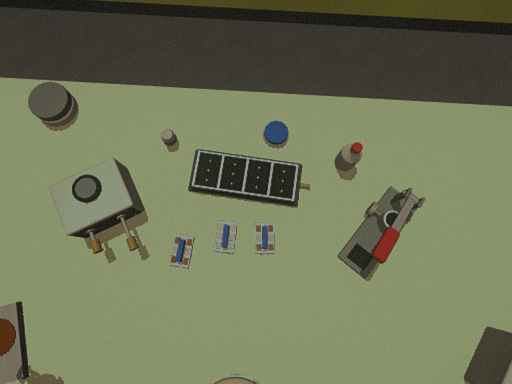

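View pics/wrist0.png

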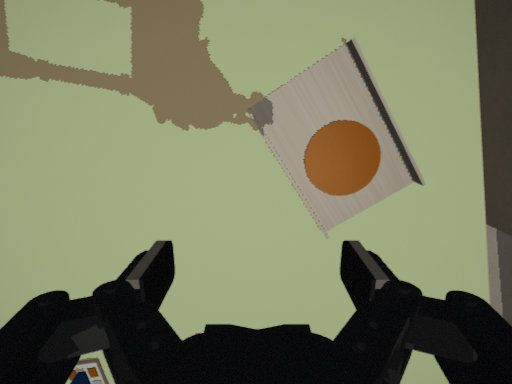

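```bash
python3 - <<'E'
from h import *
T=dict(np.load('/tmp/top0.npz')); P=cloud(T); c=T['color'].astype(int)
S=dict(np.load('/tmp/scene0.npz')); PS=cloud(S); W=dict(np.load('/tmp/wrist0.npz')); PW=cloud(W)
for nm,PP,im in (('top',P,T),('scene',PS,S),('wrist',PW,W)):
    hsv=cv2.cvtColor(im['color'],cv2.COLOR_RGB2HSV)
    for col,lo,hi in(('blue',(105,100,40),(130,255,255)),('red',(0,190,90),(4,255,255)),('red2',(174,190,90),(180,255,255)),('brass',(8,120,60),(24,255,255))):
        m=cv2.inRange(hsv,lo,hi)
        n,l,st,ce=cv2.connectedComponentsWithStats(m)
        for i in range(1,n):
            if st[i,4]<12: continue
            q=PP[(l==i)]; q=q[~np.isnan(q[:,0])]
            if len(q): 
                pc=np.linalg.eigh(np.cov(q[:,:2].T))[1][:,1] if len(q)>2 else [0,0]
                print(nm,col,st[i].tolist(),np.round(np.median(q,0),3),np.round(q.min(0),3),np.round(q.max(0),3),'ang',np.round(np.degrees(np.arctan2(pc[1],pc[0])),1))
# table corners
for (u,v) in [(10,100),(500,110),(250,300)]: print(u,v,P[v,u])
E
```

```text
top blue [265, 121, 23, 23, 405] [ 0.804 -0.073  0.031] [ 0.77  -0.106  0.022] [ 0.841 -0.039  0.037] ang -164.9
top blue [222, 225, 7, 22, 99] [0.483 0.058 0.036] [0.452 0.051 0.032] [0.512 0.065 0.042] ang 177.2
top blue [262, 226, 5, 22, 91] [ 0.487 -0.055  0.036] [ 0.456 -0.06   0.032] [ 0.516 -0.046  0.04 ] ang -175.9
top blue [176, 239, 8, 23, 98] [0.431 0.182 0.036] [0.403 0.174 0.031] [0.464 0.19  0.04 ] ang 174.9
top red [374, 227, 25, 35, 296] [ 0.475 -0.351  0.172] [ 0.434 -0.386  0.153] [ 0.52  -0.316  0.188] ang 143.6
top brass [300, 184, 10, 4, 33] [ 0.645 -0.165  0.016] [ 0.641 -0.18   0.011] [ 0.65  -0.153  0.019] ang 84.4
top brass [375, 210, 6, 6, 20] [ 0.573 -0.377  0.035] [ 0.566 -0.385  0.03 ] [ 0.581 -0.37   0.039] ang 52.0
top brass [256, 226, 5, 6, 26] [ 0.511 -0.035  0.012] [ 0.502 -0.041  0.008] [ 0.517 -0.029  0.016] ang -167.5
top brass [268, 226, 5, 5, 24] [ 0.513 -0.07   0.011] [ 0.507 -0.076  0.008] [ 0.519 -0.064  0.016] ang 171.1
top brass [127, 237, 11, 13, 101] [0.444 0.301 0.088] [0.427 0.287 0.078] [0.46  0.315 0.094] ang -149.2
top brass [175, 23
[... 2450 characters left out ...]
15   0.151] ang 119.3
scene brass [169, 281, 10, 6, 37] [ 0.575 -0.375  0.034] [ 0.555 -0.424  0.012] [ 0.617 -0.357  0.118] ang 129.4
wrist blue [71, 372, 19, 12, 156] [0.404 0.191 0.021] [0.401 0.181 0.013] [0.426 0.194 0.034] ang -164.3
wrist brass [305, 120, 76, 75, 4459] [0.169 0.666 0.007] [0.121 0.616 0.004] [0.22  0.716 0.01 ] ang 49.4
wrist brass [88, 368, 10, 9, 69] [0.408 0.204 0.013] [0.399 0.198 0.011] [0.417 0.21  0.014] ang 177.2
wrist brass [69, 370, 7, 10, 43] [0.405 0.169 0.013] [0.396 0.162 0.011] [0.413 0.179 0.023] ang 132.5
10 100 [ 0.87236863  0.78135668 -0.00206545]
500 110 [ 9.34481539e-01 -7.87204751e-01  1.89458044e-04]
250 300 [ 0.30769826 -0.02416865 -0.00107324]
```

```bash
python3 - <<'E'
from h import *
for nm in('top','scene'):
    T=dict(np.load(f'/tmp/{nm}0.npz')); P=cloud(T); c=T['color'].astype(int)
    def fit(m,lab):
        q=P[m&~np.isnan(P[...,0])][:,:2].astype(np.float32)
        r=cv2.minAreaRect(q*1000); print(nm,lab,len(q),np.round(r[0],1),np.round(r[1],1),round(r[2],1),'mean',np.round(q.mean(0)*1000,1))
    x,y,z=P[...,0],P[...,1],P[...,2]
    st=(x>.55)&(x<.77)&(y>-.18)&(y<.2)&(z>.024)&(z<.05)
    fit(st,'stage')
    lum=c.sum(-1)
    fit(st&(lum>300),'ridges')
    for (cx,cy) in ((.433,.181),(.483,.057),(.487,-.056)):
        near=(np.hypot(x-cx,y-cy)<.06)
        fit(near&(z>.005)&(z<.05)&((lum>330)|(z>.02)|(c[...,0]-c[...,1]>30)),'carr')
        fit(near&(z>.025),'rib')
    u=(z>.105)&(z<.118)&(x>.4)&(x<.8)&(y>.2)&(y<.6)
    fit(u,'unit top')
    fit((z>.09)&(z<.13)&(x>.4)&(x<.8)&(y>.2)&(y<.6),'unit top2')
    for cy in(.3,.397):
        k=(z>.07)&(abs(y-cy)<.035)&(x<.475)&(x>.39)
        fit(k,'knob'); print('z',np.nanpercentile(z[k],[2,50,98]))
    h=cv2.cvtColor(T['color'],cv2.COLOR_RGB2HSV)
    red=((h[...,0]<5)|(h[...,0]>174))&(h[...,1]>150)&(y<-.3)&(z>.1)
    fit(red,'red')
    q=P[red&~np.isnan(x)];
    A=np.c_[q[:,:2],np.ones(len(q))]; print(np.linalg.lstsq(A,q[:,2],rcond=None)[0],np.round(np.percentile(q,[0,100],axis=0),3))
    k=(z>.03)&(z<.2)&(y<-.3)&(y>-.55)&(x>.4)&(x<.75)
    fit(k,'pumpall')
E
```

```text
top stage 4169 [688.9  10.4] [308.3 176.3] 85.0 mean [660.3  12. ]
top ridges 775 [662.6  12.6] [303.1 112.1] 85.0 mean [661.   11.9]
top carr 499 [433.3 173.3] [74.3 89.5] 84.1 mean [434.3 182.1]
top rib 129 [433.8 182.7] [14.6 63.2] 84.4 mean [433.  182.1]
top carr 533 [482.   53.2] [66.4 89.6] 87.2 mean [482.   58.4]
top rib 116 [481.1  58.1] [13.7 62. ] 87.1 mean [481.3  57.9]
top carr 519 [488.6 -61.5] [98.7 92.4] 21.5 mean [486.4 -53.6]
top rib 115 [484.5 -54.5] [62.2 14. ] 4.6 mean [484.4 -54.2]
top unit top 3220 [562.9 421.4] [149.9 189.6] 29.7 mean [556.7 417. ]
top unit top2 4164 [518.2 396.2] [252.1 190.5] 29.3 mean [556.8 415.4]
top knob 145 [452.3 307.5] [53.  22.6] 30.2 mean [447.5 303.1]
z [0.07673738 0.08617417 0.09157643]
top knob 212 [446.7 407.5] [70.  25.7] 29.2 mean [443.4 404.6]
z [0.07363715 0.08635287 0.10215818]
top red 449 [ 476.7 -350.5] [33.4 94.3] 53.9 mean [ 475.8 -349.4]
[-0.30259908  0.1790572   0.37779843] [[ 0.433 -0.386  0.152]
 [ 0.52  -0.314  0.188]]
top pumpall 1526 [ 582.4 -324.8] [219.4 227.8] 50.5 mean [ 541.4 -384.6]
scene stage 2613 [687.   
[... 380 characters left out ...]
cene carr 246 [484.1 -52.5] [89.3 59. ] 1.4 mean [489.3 -59.4]
scene rib 97 [483.3 -55.1] [63.9 18.7] 6.8 mean [485.3 -55.4]
scene unit top 784 [562.  421.3] [149.7 195. ] 29.1 mean [564.  405.8]
scene unit top2 1140 [518.1 396.6] [249.9 195.5] 29.3 mean [566.8 398.7]
scene knob 60 [455.6 303.9] [50.9 20.3] 26.8 mean [449.1 301.7]
z [0.07303496 0.08428301 0.09155566]
scene knob 71 [448.9 404.9] [66.7 22. ] 36.3 mean [443.5 401.7]
z [0.07144603 0.08312514 0.10434708]
scene red 467 [ 478.2 -353.1] [32.1 89.3] 53.9 mean [ 480.  -354.4]
[-0.29253892  0.22661967  0.3888994 ] [[ 0.434 -0.39   0.145]
 [ 0.522 -0.317  0.187]]
scene pumpall 2048 [ 589.5 -320.3] [234.8 225.9] 49.9 mean [ 579.  -384.8]
```

Call:
send_rows:
  deltas:
    - {"dp": [0.2,-0.26,0]}
    - {"dp": [0.4,-0.52,0],"rotation": [0,0,0.17]}
    - {"dp": [0.585,-0.777,0],"rotation": [0,0,0.34]}
  fingers: -0.2
  grip_force: 70

```text
validation failed for argument at $.de...
```

Call:
send_rows:
  deltas:
    - {"dp": [0.2,-0.26,0]}
    - {"dp": [0.4,-0.52,0]}
    - {"dp": [0.585,-0.777,0]}

```text
validation failed for argument at $.de...
```

Call:
send_rows:
  deltas:
    - {"dp": [0.2,-0.26,0]}
    - {"dp": [0.4,-0.52,0]}
    - {"dp": [0.585,-0.777,0]}

```text
validation failed for argument at $.de...
```

Call:
send_rows:
  deltas:
    - {"dp": [0.2,-0.26,0]}
    - {"dp": [0.4,-0.52,0]}
    - {"dp": [0.585,-0.777,0]}
    - {"dp": [0.585,-0.777,0]}
    - {"dp": [0.585,-0.777,0]}

```text
validation failed for argument at $.de...
```

```bash
cat >> h.py <<'E'
def ribs(im):
    P=cloud(im);x,y,z=P[...,0],P[...,1],P[...,2]
    hsv=cv2.cvtColor(im['color'],cv2.COLOR_RGB2HSV)
    m=cv2.inRange(hsv,(105,90,30),(130,255,255))
    m=m&((z>.024)&(x<.76)).astype(np.uint8)*255
    n,l,st,ce=cv2.connectedComponentsWithStats(m)
    for i in range(1,n):
        if st[i,4]<20: continue
        mm=(l==i); q=P[mm].astype(np.float32)
        zt=np.median(q[:,2]); q=q[np.abs(q[:,2]-zt)<.006]
        r=cv2.minAreaRect(q[:,:2]*1000); a=r[2]
        if r[1][0]<r[1][1]: a-=90
        print('rib px',np.round(ce[i]).astype(int),'c',np.round(r[0],1),'sz',np.round(r[1],1),'yaw',round(a,1),'z',round(zt*1000,1),'mean',np.round(q[:,:2].mean(0)*1000,1))
def st():
    s=monitor.get_state(); R=cv2.Rodrigues
    w,x,y,z=s['ee_rot']
    ty=np.array([2*(x*y-w*z),1-2*(x*x+z*z),2*(y*z+w*x)]); tz=np.array([2*(x*z+w*y),2*(y*z-w*x),1-2*(x*x+y*y)])
    print('t',round(s['clock'],2),'p',np.round(s['position'],4),'jaw',round(np.degrees(np.arctan2(ty[1],ty[0])),1),'tz',np.round(tz,3),'w',round(s['width'],4),'F',np.round(s['contact_force'],1),'q',np.round(s['qpos'],2))
E
python3 - <<'E'
from h import *
st(); ribs(grab('wrist','w1')); ribs(grab('top','t1'))
E
```

```text
t 1.65 p [0.1516 0.5547 0.2214] jaw 74.7 tz [ 0.  0. -1.] w 0.0852 F [-0.3  0.2 -0.1] q [ 1.18  0.28  1.5  -0.    1.36 -0.12]
rib px [ 77 381] c [404.8 189.3] sz [14.9  8. ] yaw 46.7 z 28.5 mean [404.5 189.3]
rib px [225 235] c [481.8  58.5] sz [13.3 60.3] yaw -2.2 z 36.4 mean [482.   58.2]
rib px [264 236] c [484.4 -54.5] sz [62. 12.] yaw 5.8 z 35.8 mean [485.7 -54.5]
rib px [179 250] c [433.4 182.4] sz [12.8 61.9] yaw -6.6 z 35.9 mean [433.  182.3]
```

View pics/w1.png

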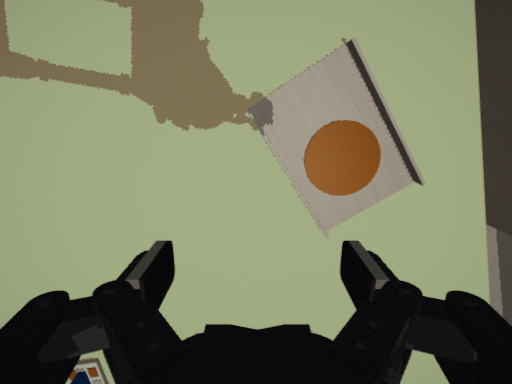

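The wrist picture is unchanged: the tray with the orange disc at (340,155) and no arm motion. The calls were refused because "rotation" was missing, so I'm resending them in full.

Call:
send_rows:
  deltas:
    - {"dp": [0.2,-0.26,0],"rotation": [0,0,0]}
    - {"dp": [0.4,-0.52,0],"rotation": [0,0,0.17]}
    - {"dp": [0.585,-0.777,0],"rotation": [0,0,0.34]}
  fingers: -0.2
  grip_force: 70

```text
clock: 2.0
position: [0.2223, 0.4606, 0.2212]
ee_rot: [0.0, 0.045, 0.999, -0.0]
contact_force: [1.2, -0.6, -0.5]
width: 0.0521
```

Call:
send_rows:
  deltas:
    - {"dp": [0.2,-0.26,0],"rotation": [0,0,0]}
    - {"dp": [0.4,-0.52,0],"rotation": [0,0,0]}
    - {"dp": [0.585,-0.777,0],"rotation": [0,0,0]}

```text
clock: 2.25
position: [0.2929, 0.3667, 0.2216]
ee_rot: [0.0, 0.048, 0.999, 0.0]
contact_force: [0.0, 0.2, 0.3]
width: 0.0513
```

Call:
send_rows:
  deltas:
    - {"dp": [0.2,-0.26,0],"rotation": [0,0,0]}
    - {"dp": [0.4,-0.52,0],"rotation": [0,0,0]}
    - {"dp": [0.585,-0.777,0],"rotation": [0,0,0]}

```text
clock: 2.5
position: [0.3633, 0.2733, 0.2217]
ee_rot: [0.001, 0.048, 0.999, 0.0]
contact_force: [0.3, 0.7, 0.2]
width: 0.0514
```

Call:
send_rows:
  deltas:
    - {"dp": [0.2,-0.26,0],"rotation": [0,0,0]}
    - {"dp": [0.4,-0.52,0],"rotation": [0,0,0]}
    - {"dp": [0.585,-0.777,0],"rotation": [0,0,0]}
    - {"dp": [0.585,-0.777,0],"rotation": [0,0,0]}
    - {"dp": [0.585,-0.777,0],"rotation": [0,0,0]}

```text
clock: 2.92
position: [0.4335, 0.1802, 0.2214]
ee_rot: [-0.0, 0.051, 0.999, 0.0]
contact_force: [0.1, -0.2, -0.1]
width: 0.0513
```

```bash
python3 - <<'E'
from h import *
st(); ribs(grab('wrist','w2'));
E
```

```text
t 2.92 p [0.4335 0.1802 0.2214] jaw 84.2 tz [-0.  0. -1.] w 0.0513 F [ 0.1 -0.2 -0.1] q [ 0.25  0.12  1.71  0.    1.31 -1.22]
rib px [260 170] c [433.7 183.5] sz [12.4 63. ] yaw -5.9 z 37.3 mean [432.5 183.4]
rib px [168 216] c [481.6  59.3] sz [13.  63.1] yaw -2.2 z 37.1 mean [480.   60.1]
rib px [ 84 226] c [485.  -53.3] sz [63.9 14.2] yaw 4.6 z 36.7 mean [483.4 -52.3]
```

View pics/w2.png

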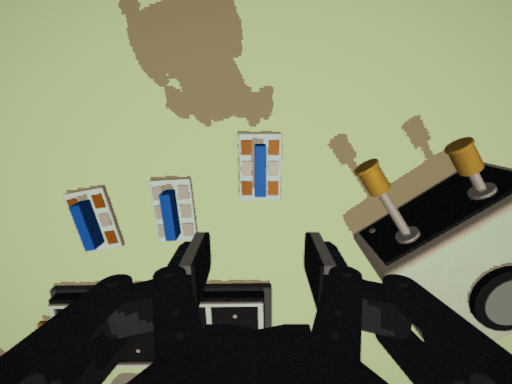

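Wrist view: the carriers' ribs are at (260,170), (168,216) and (84,226), and the knobs at (373,180) and (465,158). This agrees with the top camera to about 1 mm. Descending on carrier A.

Call:
send_rows:
  deltas:
    - {"dp": [0,0.02,-0.3],"rotation": [0,0,0]}
    - {"dp": [0,0.02,-0.6],"rotation": [0,0,0]}
    - {"dp": [0,0.02,-0.8],"rotation": [0,0,0]}
    - {"dp": [0,0.02,-0.9],"rotation": [0,0,0]}

```text
clock: 3.3
position: [0.4287, 0.185, 0.1104]
ee_rot: [-0.003, 0.047, 0.999, -0.001]
contact_force: [-0.5, -0.1, 1.0]
width: 0.0514
```

Call:
send_rows:
  deltas:
    - {"dp": [0,0,-0.2],"rotation": [0,0,0]}
    - {"dp": [0,0,-0.4],"rotation": [0,0,0]}
    - {"dp": [0,0,-0.6],"rotation": [0,0,0]}
    - {"dp": [0,0,-0.66],"rotation": [0,0,0]}
    - {"dp": [0,0,-0.66],"rotation": [0,0,0]}

```text
clock: 3.72
position: [0.4299, 0.1849, 0.0327]
ee_rot: [-0.002, 0.047, 0.999, -0.001]
contact_force: [0.8, 0.0, 0.1]
width: 0.0513
```

Call:
send_rows:
  deltas:
    - {"dp": [0,0,0],"rotation": [0,0,0]}
    - {"dp": [0,0,0],"rotation": [0,0,0]}
    - {"dp": [0,0,0],"rotation": [0,0,0]}
    - {"dp": [0,0,0],"rotation": [0,0,0]}
    - {"dp": [0,0,0],"rotation": [0,0,0]}
    - {"dp": [0,0,0],"rotation": [0,0,0]}
  fingers: 1

```text
clock: 4.22
position: [0.4328, 0.1842, 0.0348]
ee_rot: [0.001, 0.048, 0.999, 0.0]
contact_force: [-1.1, 0.5, 0.6]
width: -0.0001
```

```bash
python3 - <<'E'
from h import *
st(); ribs(grab('wrist','w3')); ribs(grab('top','t3')); grab('scene','s3')
import cv2
a=cv2.imread('pics/s3.png'); cv2.imwrite('pics/s3z.png',cv2.resize(a[100:250,170:330],(800,750)[:2] if 0 else (640,600),interpolation=cv2.INTER_CUBIC))
E
```

```text
t 4.22 p [0.4328 0.1842 0.0348] jaw 84.4 tz [ 0.001  0.    -1.   ] w -0.0001 F [-1.1  0.5  0.6] q [ 0.25  0.31  1.99  0.    0.83 -1.22]
rib px [257 204] c [415.3 185.2] sz [13.2 27.3] yaw -4.9 z 37.2 mean [414.3 185.4]
rib px [ 73 296] c [467.8  60.2] sz [14.3 37.6] yaw -3.1 z 36.6 mean [464.7  61.6]
rib px [225 235] c [481.9  58.3] sz [13.  60.3] yaw -2.6 z 36.6 mean [482.2  58.1]
rib px [264 236] c [484.5 -54.4] sz [61.7 11.9] yaw 5.6 z 36.6 mean [485.9 -54.3]
```

View pics/w3.png

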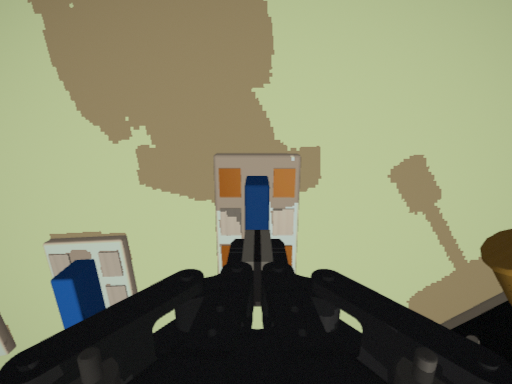

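View pics/s3z.png

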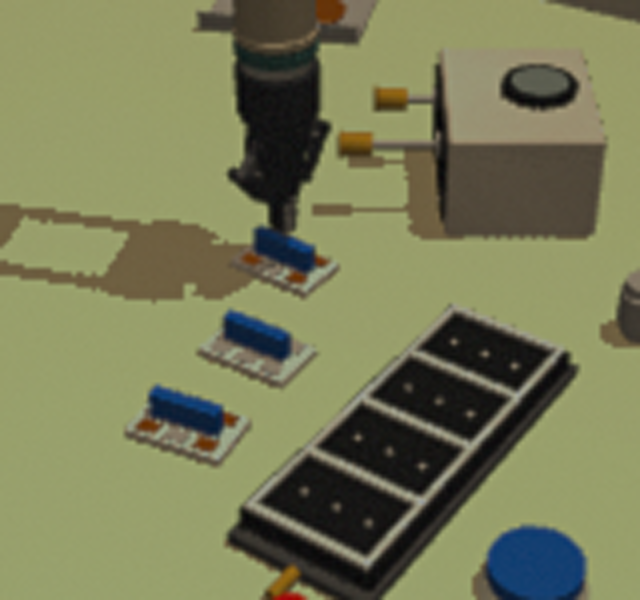

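```bash
python3 - <<'E'
from h import *
im=grab('wrist'); P=cloud(im)
for v in range(225,300,6): print(v,[(np.round(P[v,u]*1000).astype(int).tolist()) for u in (240,250,257,264,275)])
c=cv2.cvtColor(im['color'],cv2.COLOR_RGB2BGR)[140:300,180:340]; cv2.imwrite('pics/w3z.png',cv2.resize(c,(600,600),interpolation=cv2.INTER_CUBIC))
E
```

```text
225 [[435, 172, 12], [425, 180, 37], [426, 184, 37], [426, 188, 37], [437, 195, 12]]
231 [[439, 172, 13], [423, 181, 51], [423, 185, 52], [423, 188, 52], [441, 195, 13]]
237 [[444, 171, 12], [423, 181, 58], [423, 185, 59], [423, 188, 59], [446, 195, 11]]
243 [[426, 176, 58], [423, 181, 65], [422, 185, 67], [423, 188, 65], [428, 193, 57]]
249 [[-9223372036854775808, -9223372036854775808, -9223372036854775808], [423, 181, 72], [423, 185, 72], [423, 188, 72], [427, 193, 65]]
255 [[426, 176, 70], [423, 181, 77], [422, 185, 78], [423, 188, 77], [428, 193, 70]]
261 [[427, 177, 75], [423, 182, 83], [423, 185, 83], [423, 188, 83], [429, 192, 74]]
267 [[420, 178, 92], [422, 182, 89], [425, 184, 84], [423, 187, 88], [420, 192, 93]]
273 [[422, 178, 93], [421, 182, 94], [428, 184, 83], [423, 187, 93], [423, 192, 94]]
279 [[422, 178, 97], [423, 182, 96], [432, 184, 82], [423, 187, 97], [423, 191, 97]]
285 [[421, 179, 101], [425, 182, 97], [434, 183, 83], [424, 187, 99], [423, 191, 100]]
291 [[417, 180, 111], [430, 181, 94], [438, 183, 82], [426, 187, 99], [418, 191, 112]]
297 [[417, 180, 115], [433, 181, 93], [440, 183, 84], [433, 186, 93], [417, 191, 115]]<stdin>:3: RuntimeWarning: invalid value encountered in cast
```

View pics/w3z.png

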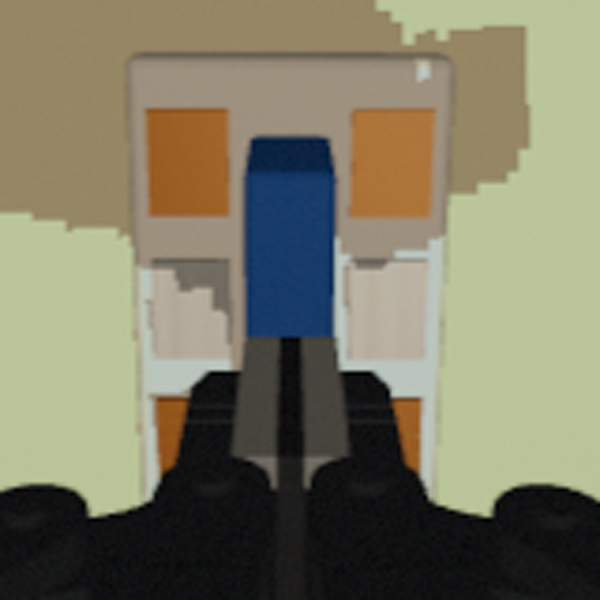

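```bash
python3 - <<'E'
from h import *
for n in('scene','top'):
    im=grab(n); P=cloud(im); x,y,z=P[...,0],P[...,1],P[...,2]
    m=(np.hypot(x-.433,y-.184)<.02)
    vs,us=np.where(m)
    print(n,'hist z',np.histogram(z[m]*1000,bins=np.arange(0,200,10))[0])
    if n=='scene':
        for v in range(vs.min(),vs.max()+1):
            r=us[vs==v]
            if len(r): print(v,[(u,*np.round(P[v,u]*1000).astype(int),im['color'][v,u].tolist()) for u in r[::2]])
E
```

```text
scene hist z [ 3 27 19 31  3 16 11 16 10 18 12 20  8 11 15 13  1  0  0]
46 [(np.int64(235), np.int64(420), np.int64(195), np.int64(449), [128, 110, 80]), (np.int64(239), np.int64(431), np.int64(202), np.int64(449), [136, 117, 85])]
47 [(np.int64(233), np.int64(417), np.int64(188), np.int64(447), [123, 105, 77]), (np.int64(235), np.int64(424), np.int64(190), np.int64(448), [129, 112, 81]), (np.int64(237), np.int64(432), np.int64(188), np.int64(450), [133, 115, 83]), (np.int64(239), np.int64(435), np.int64(195), np.int64(448), [136, 117, 84]), (np.int64(241), np.int64(440), np.int64(198), np.int64(448), [136, 117, 84])]
48 [(np.int64(232), np.int64(418), np.int64(182), np.int64(446), [124, 107, 79]), (np.int64(234), np.int64(427), np.int64(179), np.int64(449), [131, 113, 83]), (np.int64(236), np.int64(433), np.int64(181), np.int64(449), [134, 116, 84]), (np.int64(238), np.int64(436), np.int64(187), np.int64(448), [136, 117, 85]), (np.int64(240), np.int64(440), np.int64(192), np.int64(447), [135, 116, 83])]
49 [(np.int64(231), np.int64(419), np.int64(174), np.int64(446), [124, 106, 78])
[... 10135 characters left out ...]
), np.int64(11), [97, 87, 72]), (np.int64(238), np.int64(428), np.int64(172), np.int64(12), [91, 84, 71]), (np.int64(240), np.int64(434), np.int64(176), np.int64(11), [88, 79, 68]), (np.int64(242), np.int64(442), np.int64(177), np.int64(14), [57, 57, 63])]
167 [(np.int64(238), np.int64(432), np.int64(165), np.int64(13), [128, 117, 98]), (np.int64(240), np.int64(438), np.int64(169), np.int64(12), [121, 114, 95]), (np.int64(242), np.int64(443), np.int64(176), np.int64(9), [117, 106, 86]), (np.int64(244), np.int64(451), np.int64(177), np.int64(12), [56, 51, 60])]
168 [(np.int64(240), np.int64(440), np.int64(167), np.int64(10), [132, 139, 115])]
top hist z [2 4 3 2 0 0 0 0 0 0 0 0 0 0 0 0 0 0 0]
```

Both the wrist and scene depth show the closed fingertips at z≈48 mm while the TCP reads 35 mm. The real tips therefore sit about 32 mm higher than the spec says, and the jaws closed just above the rib, leaving the carrier unmoved. I'll check this against the camera extrinsics, then go lower.

```bash
python3 - <<'E'
from h import *
from scipy.spatial.transform import Rotation as Ro
def chk(im,p,q):
    R=cv2.Rodrigues(np.array(im['rvec'],float))[0];t=np.array(im['tvec'],float).ravel()
    C=-R.T@t; Rt=Ro.from_quat([q[1],q[2],q[3],q[0]]).as_matrix()
    print(np.round(Rt.T@(C-p),4), np.round(Ro.from_matrix(Rt.T@R.T).as_rotvec(),3))
chk(dict(np.load('/tmp/wrist0.npz')),np.array([.1516,.5547,.2214]),[-2.38e-4,.13297,.99112,-9e-4])
s=monitor.get_state(); im=grab('wrist'); chk(im,s['position'],s['ee_rot']); st()
P=cloud(im); print(np.round(np.nanmedian(P[100:140,420:480,2]),4))
# closed finger structure in tool frame: x,z
E
```

```text
[ 0.0694 -0.0005 -0.1537] [-0.224 -0.221  1.56 ]
[ 0.0694 -0.0004 -0.1537] [-0.222 -0.222  1.559]
t 4.57 p [0.4324 0.1841 0.0342] jaw 84.4 tz [-0.  0. -1.] w 0.0002 F [-0.1  0.6 -0. ] q [ 0.25  0.31  1.99  0.    0.83 -1.22]
0.0013
```

Call:
send_rows:
  deltas:
    - {"dp": [0,0,0],"rotation": [0,0,0]}
    - {"dp": [0,0,0],"rotation": [0,0,0]}
    - {"dp": [0,0,0],"rotation": [0,0,0]}
    - {"dp": [0,0,-0.05],"rotation": [0,0,0]}
    - {"dp": [0,0,-0.1],"rotation": [0,0,0]}
    - {"dp": [0,0,-0.13],"rotation": [0,0,0]}
    - {"dp": [0,0,-0.13],"rotation": [0,0,0]}
  fingers: -0.2

```text
clock: 5.15
position: [0.4314, 0.1839, 0.0175]
ee_rot: [-0.001, 0.048, 0.999, -0.0]
contact_force: [-0.4, 0.1, -0.0]
width: 0.0514
```

```bash
python3 - <<'E'
from h import *
st(); im=grab('wrist','w4'); P=cloud(im)
im=grab('scene','s4'); P=cloud(im); x,y,z=P[...,0],P[...,1],P[...,2]
a=cv2.imread('pics/s4.png'); cv2.imwrite('pics/s4z.png',cv2.resize(a[110:180,205:285],(640,560),interpolation=cv2.INTER_CUBIC))
for s in (-1,1):
    yy=.184+s*.03
    m=(abs(x-.433)<.018)&(abs(y-yy)<.015)&(im['color'].sum(-1)<230)&(z>.015)
    print(s,np.round(np.sort(z[m])[:10]*1000))
E
```

```text
t 5.15 p [0.4314 0.1839 0.0175] jaw 84.5 tz [-0.002 -0.001 -1.   ] w 0.0514 F [-0.4  0.1 -0. ] q [ 0.25  0.34  2.01  0.    0.79 -1.22]
-1 [33. 35. 35. 37. 38. 41. 41. 42. 43. 43.]
1 [34. 35. 36. 36. 36. 37. 39. 41. 41. 43.]
```

View pics/w4.png

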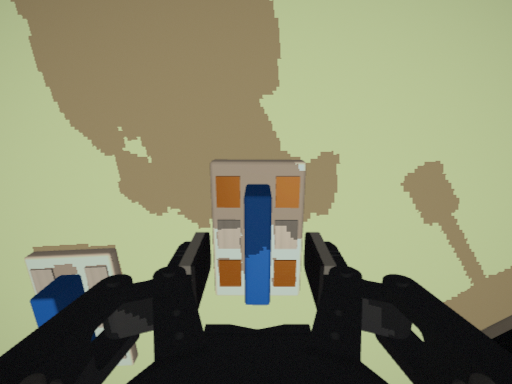

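View pics/s4z.png

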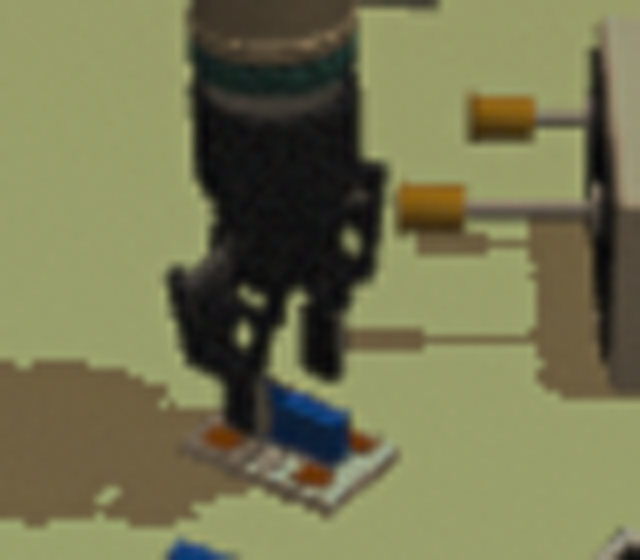

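Call:
send_rows:
  deltas:
    - {"dp": [0,0,-0.05],"rotation": [0,0,0]}
    - {"dp": [0,0,-0.1],"rotation": [0,0,0]}
    - {"dp": [0,0,-0.14],"rotation": [0,0,0]}
    - {"dp": [0,0,-0.14],"rotation": [0,0,0]}
    - {"dp": [0,0,-0.14],"rotation": [0,0,0]}

```text
clock: 5.67
position: [0.432, 0.184, 0.0013]
ee_rot: [-0.001, 0.048, 0.999, -0.0]
contact_force: [0.2, 0.8, -0.1]
width: 0.0513
```

Call:
send_rows:
  deltas:
    - {"dp": [0,0,0],"rotation": [0,0,0]}
    - {"dp": [0,0,0],"rotation": [0,0,0]}
    - {"dp": [0,0,0],"rotation": [0,0,0]}
    - {"dp": [0,0,0],"rotation": [0,0,0]}
    - {"dp": [0,0,0],"rotation": [0,0,0]}
  fingers: 1

```text
clock: 6.08
position: [0.4327, 0.1842, 0.0022]
ee_rot: [0.0, 0.048, 0.999, 0.0]
contact_force: [-0.6, -0.4, 2.8]
width: 0.0127
```

Call:
send_rows:
  deltas:
    - {"dp": [0,0,0.15],"rotation": [0,0,0]}
    - {"dp": [0,0,0.4],"rotation": [0,0,0]}
    - {"dp": [0,0,0.65],"rotation": [0,0,0.03]}
    - {"dp": [0,0,0.83],"rotation": [0,0,0.03]}
    - {"dp": [0,0,0.83],"rotation": [0,0,0.03]}

```text
clock: 6.5
position: [0.4355, 0.185, 0.1054]
ee_rot: [0.004, 0.041, 0.999, 0.001]
contact_force: [1.1, 0.2, -1.6]
width: 0.0126
```

Call:
send_rows:
  deltas:
    - {"dp": [0.15,-0.04,0],"rotation": [0,0,0]}
    - {"dp": [0.35,-0.1,0],"rotation": [0,0,0]}
    - {"dp": [0.6,-0.15,0],"rotation": [0,0,0]}
    - {"dp": [0.8,-0.2,0],"rotation": [0,0,0]}
    - {"dp": [0.995,-0.254,0],"rotation": [0,0,0]}

```text
clock: 6.92
position: [0.5523, 0.1532, 0.0998]
ee_rot: [-0.001, 0.041, 0.999, -0.0]
contact_force: [0.4, 1.4, -3.0]
width: 0.0127
```

Call:
send_rows:
  deltas:
    - {"dp": [0.2,-0.05,0],"rotation": [0,0,0]}
    - {"dp": [0.4,-0.1,0],"rotation": [0,0,0]}
    - {"dp": [0.6,-0.15,0],"rotation": [0,0,0]}
    - {"dp": [0.8,-0.2,0],"rotation": [0,0,0]}
    - {"dp": [0.95,-0.24,0],"rotation": [0,0,0]}
    - {"dp": [0.995,-0.254,0],"rotation": [0,0,0]}
    - {"dp": [0.995,-0.254,0],"rotation": [0,0,0]}

```text
clock: 7.5
position: [0.6715, 0.1225, 0.0993]
ee_rot: [-0.001, 0.041, 0.999, -0.0]
contact_force: [0.3, 0.1, -2.9]
width: 0.0128
```

```bash
python3 - <<'E'
from h import *
st(); im=grab('wrist','w5'); ribs(im)
E
```

```text
t 7.5 p [0.6715 0.1225 0.0993] jaw 85.3 tz [-0.002 -0.    -1.   ] w 0.0128 F [ 0.3  0.1 -2.9] q [ 0.08  0.52  1.43 -0.    1.2  -1.41]
rib px [2 5] c [514.8 -45.4] sz [3.5 6.2] yaw -30.8 z 25.8 mean [514.7 -45.3]
rib px [257 255] c [672.2 122. ] sz [14.3 63.6] yaw -5.5 z 134.2 mean [669.3 122.1]
```

View pics/w5.png

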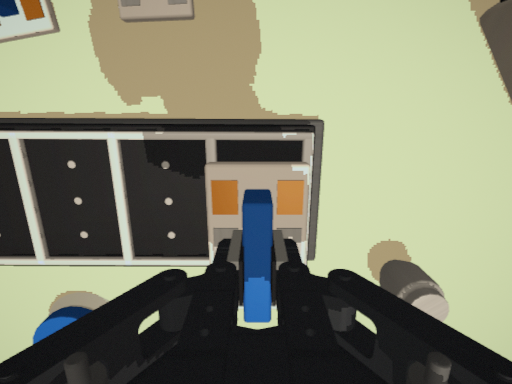

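Wrist view: the carrier is held squarely, rib at (257,255), over the end bay. It measures (672,122) mm against the bay centre (672,123). Lowering.

Call:
send_rows:
  deltas:
    - {"dp": [0,0.01,-0.2],"rotation": [0,0,0]}
    - {"dp": [0,0.01,-0.4],"rotation": [0,0,0]}
    - {"dp": [0,0.01,-0.5],"rotation": [0,0,0]}
    - {"dp": [0,0.01,-0.555],"rotation": [0,0,0]}
    - {"dp": [0,0.01,-0.555],"rotation": [0,0,0]}
    - {"dp": [0,0.01,-0.555],"rotation": [0,0,0]}

```text
clock: 8.05
position: [0.6706, 0.1248, 0.0354]
ee_rot: [0.0, 0.041, 0.999, 0.0]
contact_force: [1.0, 0.1, -2.3]
width: 0.0128
```

Call:
send_rows:
  deltas:
    - {"dp": [0,0,0],"rotation": [0,0,0]}
    - {"dp": [0,0,0],"rotation": [0,0,0]}
    - {"dp": [0,0,0],"rotation": [0,0,0]}
    - {"dp": [0,0,0.2],"rotation": [0,0,0]}
    - {"dp": [0,0,0.4],"rotation": [0,0,0]}
    - {"dp": [0,0,0.7],"rotation": [0,0,0]}
    - {"dp": [0,0,0.9],"rotation": [0,0,0]}
    - {"dp": [0,0,0.9],"rotation": [0,0,0]}
  fingers: -0.2

```text
clock: 8.72
position: [0.6753, 0.1248, 0.15]
ee_rot: [0.006, 0.041, 0.999, 0.001]
contact_force: [1.3, -0.8, 1.6]
width: 0.0514
```

```bash
cat >> h.py <<'E'
def stagefit(im):
    P=cloud(im);x,y,z=P[...,0],P[...,1],P[...,2]
    lum=im['color'].astype(int).sum(-1)
    m=(x>.55)&(x<.74)&(y>-.18)&(y<.2)&(z>.033)&(z<.046)&(lum>300)&(im['color'][...,2].astype(int)<im['color'][...,0].astype(int)+40)
    q=P[m][:,:2].astype(np.float32)*1000; r=cv2.minAreaRect(q); print('stage',np.round(r[0],1),np.round(r[1],1),round(r[2],1))
E
python3 - <<'E'
from h import *
st(); im=grab('wrist','w6'); ribs(im); stagefit(im); im=grab('top','t6');ribs(im);stagefit(im)
E
```

```text
t 8.72 p [0.6753 0.1248 0.15  ] jaw 85.3 tz [ 0.013  0.001 -1.   ] w 0.0514 F [ 1.3 -0.8  1.6] q [ 0.08  0.48  1.37  0.    1.28 -1.41]
rib px [32 10] c [510.2 -51.6] sz [14.6 14.2] yaw 4.4 z 36.1 mean [511.1 -50.5]
rib px [162   3] c [513.5  58.2] sz [ 3.7 12.8] yaw -81.1 z 32.1 mean [513.7  58.3]
rib px [256 187] c [671.9 124.3] sz [13.  63.2] yaw -5.1 z 69.3 mean [670.2 124.2]
rib px [ 84 293] c [659.   66.5] sz [1.4 3.3] yaw -83.4 z 221.3 mean [659.   66.5]
rib px [101 326] c [675.5  67.7] sz [1.7 7.2] yaw -36.1 z 222.1 mean [674.8  68.4]
stage [664.5  12.6] [305.8 116.5] 84.9
rib px [206 168] c [670.6 123.4] sz [13.9 60.9] yaw -6.5 z 68.4 mean [669.5 123.4]
rib px [225 236] c [481.8  58.3] sz [13.1 60. ] yaw -2.3 z 36.3 mean [480.6  58.1]
rib px [264 237] c [484.5 -54.5] sz [62.  11.7] yaw 6.0 z 36.5 mean [485.4 -54.4]
stage [661.4   3.9] [287.  112.3] 85.3
```

View pics/w6.png

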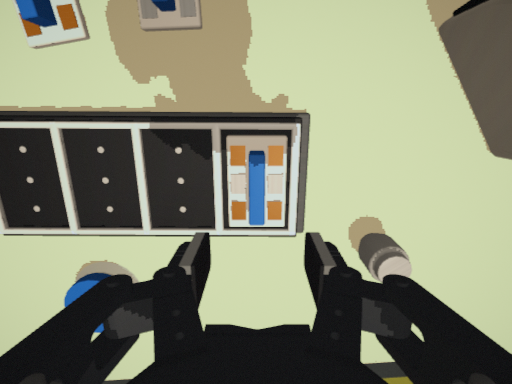

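Wrist view: the carrier is seated in the end bay (256,187), rib top at 69 mm (68 expected), with even margins. The other two haven't moved. Next is carrier B.

Call:
send_rows:
  deltas:
    - {"dp": [-0.2,-0.07,0],"rotation": [0,0,0]}
    - {"dp": [-0.4,-0.14,0],"rotation": [0,0,0.04]}
    - {"dp": [-0.6,-0.2,0],"rotation": [0,0,0.08]}
    - {"dp": [-0.792,-0.275,0],"rotation": [0,0,0.08]}

```text
clock: 9.15
position: [0.5736, 0.0912, 0.1407]
ee_rot: [-0.002, 0.02, 1.0, -0.0]
contact_force: [0.1, 0.0, -0.3]
width: 0.051
```

Call:
send_rows:
  deltas:
    - {"dp": [-0.2,-0.07,0],"rotation": [0,0,0]}
    - {"dp": [-0.4,-0.14,0],"rotation": [0,0,0]}
    - {"dp": [-0.6,-0.2,0],"rotation": [0,0,0]}
    - {"dp": [-0.75,-0.25,0],"rotation": [0,0,0]}
    - {"dp": [-0.792,-0.275,0],"rotation": [0,0,0]}
    - {"dp": [-0.792,-0.275,0],"rotation": [0,0,0]}
    - {"dp": [-0.792,-0.275,0],"rotation": [0,0,0]}

```text
clock: 9.73
position: [0.4819, 0.0584, 0.1425]
ee_rot: [0.0, 0.021, 1.0, 0.0]
contact_force: [-0.4, 0.2, 0.4]
width: 0.0515
```

```bash
python3 - <<'E'
from h import *
st(); im=grab('wrist','w7'); ribs(im)
E
```

```text
t 9.73 p [0.4819 0.0584 0.1425] jaw 87.6 tz [ 0.001  0.    -1.   ] w 0.0515 F [-0.4  0.2  0.4] q [-0.02  0.2   1.82  0.    1.12 -1.55]
rib px [258 185] c [481.3  59.3] sz [12.4 62.6] yaw -2.6 z 37.3 mean [479.6  59.2]
rib px [143 193] c [484.5 -53.6] sz [63.1 13.8] yaw 4.6 z 37.0 mean [483.2 -53. ]
```

Aligned within 1 mm and 0.2°. Descending to z≈0.002 and gripping.

Call:
send_rows:
  deltas:
    - {"dp": [0,0,-0.25],"rotation": [0,0,0]}
    - {"dp": [0,0,-0.5],"rotation": [0,0,0]}
    - {"dp": [0,0,-0.7],"rotation": [0,0,0]}
    - {"dp": [0,0,-0.83],"rotation": [0,0,0]}
    - {"dp": [0,0,-0.83],"rotation": [0,0,0]}

```text
clock: 10.2
position: [0.4798, 0.0587, 0.0398]
ee_rot: [-0.003, 0.021, 1.0, 0.0]
contact_force: [-0.3, -1.1, -0.0]
width: 0.0507
```

Call:
send_rows:
  deltas:
    - {"dp": [0,0,-0.1],"rotation": [0,0,0]}
    - {"dp": [0,0,-0.2],"rotation": [0,0,0]}
    - {"dp": [0,0,-0.3],"rotation": [0,0,0]}
    - {"dp": [0,0,-0.34],"rotation": [0,0,0]}
    - {"dp": [0,0,-0.34],"rotation": [0,0,0]}
    - {"dp": [0,0,-0.34],"rotation": [0,0,0]}

```text
clock: 10.7
position: [0.4822, 0.0585, 0.0029]
ee_rot: [0.001, 0.021, 1.0, 0.0]
contact_force: [0.1, -0.7, 1.3]
width: 0.051
```

Call:
send_rows:
  deltas:
    - {"dp": [0,0,0],"rotation": [0,0,0]}
    - {"dp": [0,0,0],"rotation": [0,0,0]}
    - {"dp": [0,0,0],"rotation": [0,0,0]}
    - {"dp": [0,0,0],"rotation": [0,0,0]}
    - {"dp": [0,0,0],"rotation": [0,0,0]}
  fingers: 1

```text
clock: 11.12
position: [0.4818, 0.0584, 0.0033]
ee_rot: [0.001, 0.021, 1.0, 0.0]
contact_force: [-1.2, 0.6, 5.4]
width: 0.0128
```

Call:
send_rows:
  deltas:
    - {"dp": [0,0,0.15],"rotation": [0,0,0]}
    - {"dp": [0,0,0.4],"rotation": [0,0,0]}
    - {"dp": [0,0,0.65],"rotation": [0,0,-0.04]}
    - {"dp": [0,0,0.83],"rotation": [0,0,-0.09]}
    - {"dp": [0,0,0.83],"rotation": [0,0,-0.09]}

```text
clock: 11.53
position: [0.4844, 0.0583, 0.1063]
ee_rot: [0.005, 0.044, 0.999, 0.0]
contact_force: [1.8, -0.6, -1.7]
width: 0.0126
```

Call:
send_rows:
  deltas:
    - {"dp": [0.15,0,0],"rotation": [0,0,0]}
    - {"dp": [0.35,0,0],"rotation": [0,0,0]}
    - {"dp": [0.55,-0.02,0],"rotation": [0,0,0]}
    - {"dp": [0.767,-0.037,0],"rotation": [0,0,0]}

```text
clock: 11.87
position: [0.5727, 0.0539, 0.1008]
ee_rot: [-0.001, 0.043, 0.999, -0.0]
contact_force: [0.1, 0.4, -1.1]
width: 0.0124
```

Call:
send_rows:
  deltas:
    - {"dp": [0.2,0,0],"rotation": [0,0,0]}
    - {"dp": [0.4,0,0],"rotation": [0,0,0]}
    - {"dp": [0.6,-0.02,0],"rotation": [0,0,0]}
    - {"dp": [0.72,-0.037,0],"rotation": [0,0,0]}
    - {"dp": [0.767,-0.037,0],"rotation": [0,0,0]}
    - {"dp": [0.767,-0.037,0],"rotation": [0,0,0]}
    - {"dp": [0.767,-0.037,0],"rotation": [0,0,0]}

```text
clock: 12.45
position: [0.6636, 0.0496, 0.1007]
ee_rot: [-0.002, 0.043, 0.999, 0.0]
contact_force: [0.0, 0.4, -1.8]
width: 0.0126
```

```bash
python3 - <<'E'
from h import *
st(); im=grab('wrist','w8'); ribs(im)
E
```

```text
t 12.45 p [0.6636 0.0496 0.1007] jaw 85.0 tz [-0.003  0.    -1.   ] w 0.0126 F [ 0.   0.4 -1.8] q [-0.03  0.49  1.47  0.    1.18 -1.51]
rib px [94  7] c [514.2 -51.1] sz [ 7.  13.2] yaw -84.5 z 35.1 mean [515.  -50.6]
rib px [359 212] c [671.8 123.7] sz [15.  63.7] yaw -4.0 z 68.8 mean [669.7 122.8]
rib px [257 252] c [663.5  49.3] sz [14.4 64.1] yaw -5.1 z 134.6 mean [660.3  49.4]
rib px [152 322] c [666.5  10. ] sz [ 3.7 10.5] yaw -47.3 z 166.1 mean [667.2   9. ]
```

View pics/w8.png

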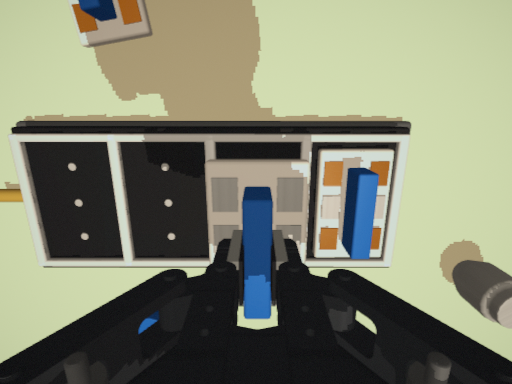

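Call:
send_rows:
  deltas:
    - {"dp": [0.02,0,-0.2],"rotation": [0,0,0]}
    - {"dp": [0.02,0,-0.4],"rotation": [0,0,0]}
    - {"dp": [0.02,0,-0.5],"rotation": [0,0,0]}
    - {"dp": [0.02,0,-0.56],"rotation": [0,0,0]}
    - {"dp": [0.02,0,-0.56],"rotation": [0,0,0]}
    - {"dp": [0.02,0,-0.56],"rotation": [0,0,0]}

```text
clock: 13.0
position: [0.6672, 0.0497, 0.0357]
ee_rot: [0.0, 0.043, 0.999, 0.0]
contact_force: [0.7, 0.3, -1.7]
width: 0.0123
```

Call:
send_rows:
  deltas:
    - {"dp": [0,0,0],"rotation": [0,0,0]}
    - {"dp": [0,0,0],"rotation": [0,0,0]}
    - {"dp": [0,0,0],"rotation": [0,0,0]}
    - {"dp": [0,0,0.2],"rotation": [0,0,0]}
    - {"dp": [0,0,0.4],"rotation": [0,0,0]}
    - {"dp": [0,0,0.7],"rotation": [0,0,0]}
    - {"dp": [0,0,0.9],"rotation": [0,0,0]}
    - {"dp": [0,0,0.9],"rotation": [0,0,0]}
  fingers: -0.2

```text
clock: 13.67
position: [0.6716, 0.0494, 0.1496]
ee_rot: [0.006, 0.043, 0.999, 0.0]
contact_force: [0.0, 0.2, 1.8]
width: 0.0513
```

```bash
python3 - <<'E'
from h import *
st(); im=grab('wrist','w9'); ribs(im); stagefit(im); im=grab('top','t9');ribs(im)
E
```

```text
t 13.67 p [0.6716 0.0494 0.1496] jaw 85.0 tz [ 0.012 -0.    -1.   ] w 0.0513 F [0.  0.2 1.8] q [-0.03  0.46  1.4   0.    1.27 -1.51]
rib px [121   9] c [511.3 -51.9] sz [12.5 13.4] yaw -85.7 z 36.3 mean [512. -51.]
rib px [340 184] c [671.6 123.6] sz [14.4 62.8] yaw -4.7 z 68.9 mean [670.2 122.9]
rib px [257 186] c [666.9  49.1] sz [13.  62.9] yaw -4.6 z 69.2 mean [665.4  49.4]
stage [663.6  12. ] [305.4 118. ] 84.9
rib px [207 167] c [672.3 123.2] sz [13.  64.1] yaw -4.8 z 67.9 mean [671.5 123.1]
rib px [265 237] c [485.7 -54.6] sz [59.3  8.7] yaw 3.1 z 36.2 mean [485.  -54.7]
```

View pics/w9.png

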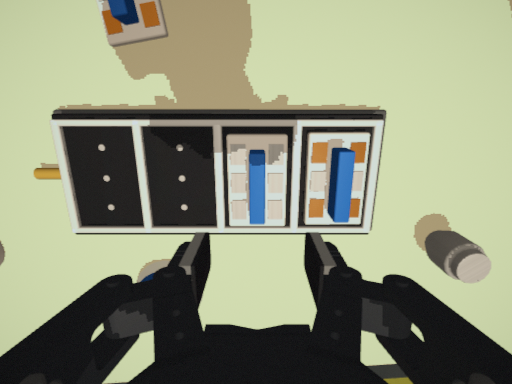

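Wrist view: two carriers are seated, at (257,186) and (340,184), rib tops 69 mm and yaw within 0.4° of the stage. Now carrier C.

Call:
send_rows:
  deltas:
    - {"dp": [-0.2,-0.1,0],"rotation": [0,0,0.08]}
    - {"dp": [-0.4,-0.2,0],"rotation": [0,0,0.17]}
    - {"dp": [-0.6,-0.3,0],"rotation": [0,0,0.25]}
    - {"dp": [-0.765,-0.431,0],"rotation": [0,0,0.335]}

```text
clock: 14.1
position: [0.5725, -0.0019, 0.1406]
ee_rot: [-0.003, -0.042, 0.999, 0.001]
contact_force: [-0.3, 0.1, -0.4]
width: 0.0512
```

Call:
send_rows:
  deltas:
    - {"dp": [-0.2,-0.1,0],"rotation": [0,0,0]}
    - {"dp": [-0.4,-0.2,0],"rotation": [0,0,0]}
    - {"dp": [-0.6,-0.3,0],"rotation": [0,0,0]}
    - {"dp": [-0.72,-0.4,0],"rotation": [0,0,0]}
    - {"dp": [-0.765,-0.431,0],"rotation": [0,0,0]}
    - {"dp": [-0.765,-0.431,0],"rotation": [0,0,0]}
    - {"dp": [-0.765,-0.431,0],"rotation": [0,0,0]}

```text
clock: 14.68
position: [0.4844, -0.0538, 0.1423]
ee_rot: [0.0, -0.04, 0.999, 0.0]
contact_force: [-0.3, 1.0, 0.0]
width: 0.0512
```

```bash
python3 - <<'E'
from h import *
st(); im=grab('wrist','w10'); ribs(im)
E
```

```text
t 14.68 p [ 0.4844 -0.0538  0.1423] jaw 94.6 tz [-0.     0.001 -1.   ] w 0.0512 F [-0.3  1.   0. ] q [-0.25  0.21  1.81  0.    1.12 -1.91]
rib px [257 186] c [484.5 -53.9] sz [62.9 12.5] yaw 4.3 z 37.3 mean [482.9 -54.3]
rib px [399 377] c [680.9 115.8] sz [ 1.9 26. ] yaw -4.5 z 57.0 mean [679.3 116. ]
```

Call:
send_rows:
  deltas:
    - {"dp": [0,0,-0.25],"rotation": [0,0,0]}
    - {"dp": [0,0,-0.5],"rotation": [0,0,0]}
    - {"dp": [0,0,-0.7],"rotation": [0,0,0]}
    - {"dp": [0,0,-0.83],"rotation": [0,0,0]}
    - {"dp": [0,0,-0.83],"rotation": [0,0,0]}

```text
clock: 15.15
position: [0.4824, -0.0527, 0.0398]
ee_rot: [-0.003, -0.041, 0.999, 0.001]
contact_force: [-0.7, -0.0, 0.2]
width: 0.0513
```

Call:
send_rows:
  deltas:
    - {"dp": [0,0,-0.1],"rotation": [0,0,0]}
    - {"dp": [0,0,-0.2],"rotation": [0,0,0]}
    - {"dp": [0,0,-0.3],"rotation": [0,0,0]}
    - {"dp": [0,0,-0.34],"rotation": [0,0,0]}
    - {"dp": [0,0,-0.34],"rotation": [0,0,0]}
    - {"dp": [0,0,-0.34],"rotation": [0,0,0]}

```text
clock: 15.65
position: [0.485, -0.0539, 0.0029]
ee_rot: [0.0, -0.041, 0.999, -0.0]
contact_force: [0.7, 0.9, 0.1]
width: 0.0509
```

Call:
send_rows:
  deltas:
    - {"dp": [0,0,0],"rotation": [0,0,0]}
    - {"dp": [0,0,0],"rotation": [0,0,0]}
    - {"dp": [0,0,0],"rotation": [0,0,0]}
    - {"dp": [0,0,0],"rotation": [0,0,0]}
    - {"dp": [0,0,0],"rotation": [0,0,0]}
  fingers: 1

```text
clock: 16.07
position: [0.4847, -0.0541, 0.0033]
ee_rot: [0.001, -0.04, 0.999, -0.0]
contact_force: [-0.9, 0.6, 5.5]
width: 0.0126
```

Call:
send_rows:
  deltas:
    - {"dp": [0,0,0.15],"rotation": [0,0,0]}
    - {"dp": [0,0,0.4],"rotation": [0,0,0]}
    - {"dp": [0,0,0.65],"rotation": [0,0,-0.1]}
    - {"dp": [0,0,0.83],"rotation": [0,0,-0.2]}
    - {"dp": [0,0,0.83],"rotation": [0,0,-0.335]}

```text
clock: 16.48
position: [0.4871, -0.0548, 0.1064]
ee_rot: [0.004, 0.045, 0.999, -0.001]
contact_force: [0.3, -0.3, -1.8]
width: 0.0123
```

Call:
send_rows:
  deltas:
    - {"dp": [0.15,0,0],"rotation": [0,0,0]}
    - {"dp": [0.35,0.05,0],"rotation": [0,0,0]}
    - {"dp": [0.55,0.1,0],"rotation": [0,0,0]}
    - {"dp": [0.73,0.124,0],"rotation": [0,0,0]}

```text
clock: 16.82
position: [0.5724, -0.0385, 0.1019]
ee_rot: [-0.0, 0.043, 0.999, 0.0]
contact_force: [0.5, -0.3, -2.0]
width: 0.0126
```

Call:
send_rows:
  deltas:
    - {"dp": [0.2,0,0],"rotation": [0,0,0]}
    - {"dp": [0.4,0.05,0],"rotation": [0,0,0]}
    - {"dp": [0.6,0.1,0],"rotation": [0,0,0]}
    - {"dp": [0.7,0.12,0],"rotation": [0,0,0]}
    - {"dp": [0.73,0.124,0],"rotation": [0,0,0]}
    - {"dp": [0.73,0.124,0],"rotation": [0,0,0]}
    - {"dp": [0.73,0.124,0],"rotation": [0,0,0]}

```text
clock: 17.4
position: [0.6577, -0.0242, 0.1013]
ee_rot: [-0.001, 0.043, 0.999, 0.0]
contact_force: [-0.1, 0.8, -2.5]
width: 0.0128
```

```bash
python3 - <<'E'
from h import *
st(); im=grab('wrist','w11'); ribs(im)
E
```

```text
t 17.4 p [ 0.6577 -0.0242  0.1013] jaw 85.0 tz [-0.003  0.    -1.   ] w 0.0128 F [-0.1  0.8 -2.5] q [-0.14  0.48  1.49 -0.    1.17 -1.63]
rib px [459 210] c [671.8 123.6] sz [16.5 63.5] yaw -4.3 z 67.3 mean [669.7 121.7]
rib px [351 216] c [669.3  43.5] sz [14.4 63.4] yaw -4.7 z 68.9 mean [667.2  42.9]
rib px [257 253] c [658.2 -24.7] sz [14.4 64.8] yaw -5.6 z 135.2 mean [654.8 -24.5]
```

View pics/w11.png

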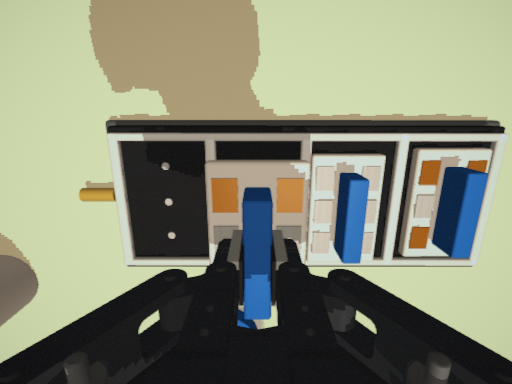

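Wrist view: C is held over the third bay, rib at (257,253). B (351,216) has shifted about 6 mm inside its bay, probably the announced knock, but it is still in. I'll place C and recheck B.

Call:
send_rows:
  deltas:
    - {"dp": [0.01,0,-0.2],"rotation": [0,0,0]}
    - {"dp": [0.01,0,-0.4],"rotation": [0,0,0]}
    - {"dp": [0.01,0,-0.5],"rotation": [0,0,0]}
    - {"dp": [0.01,0,-0.56],"rotation": [0,0,0]}
    - {"dp": [0.01,0,-0.56],"rotation": [0,0,0]}
    - {"dp": [0.01,0,-0.56],"rotation": [0,0,0]}

```text
clock: 17.95
position: [0.6602, -0.0244, 0.0357]
ee_rot: [0.0, 0.044, 0.999, -0.0]
contact_force: [-0.2, 0.5, -2.3]
width: 0.0126
```

Call:
send_rows:
  deltas:
    - {"dp": [0,0,0],"rotation": [0,0,0]}
    - {"dp": [0,0,0],"rotation": [0,0,0]}
    - {"dp": [0,0,0],"rotation": [0,0,0]}
    - {"dp": [0,0,0.2],"rotation": [0,0,0]}
    - {"dp": [0,0,0.4],"rotation": [0,0,0]}
    - {"dp": [0,0,0.7],"rotation": [0,0,0]}
    - {"dp": [0,0,0.9],"rotation": [0,0,0]}
    - {"dp": [0,0,0.9],"rotation": [0,0,0]}
    - {"dp": [0,0,0.9],"rotation": [0,0,0]}
  fingers: -0.2

```text
clock: 18.7
position: [0.6617, -0.0244, 0.1451]
ee_rot: [0.002, 0.043, 0.999, -0.0]
contact_force: [-0.7, 0.0, 0.4]
width: 0.0513
```

```bash
cat >> h.py <<'E'
def bays(im):
    # carrier rib-top centres in each bay frame
    P=cloud(im);x,y,z=P[...,0],P[...,1],P[...,2]
    hsv=cv2.cvtColor(im['color'],cv2.COLOR_RGB2HSV)
    m=cv2.inRange(hsv,(105,90,30),(130,255,255)).astype(bool)
    a=np.radians(-5.0); c,s=np.cos(a),np.sin(a); X=(x-.663)*c+(y-.0124)*s; Y=-(x-.663)*s+(y-.0124)*c
    for i,o in enumerate((.111,.037,-.037,-.111)):
        k=m&(abs(Y-o)<.037)&(abs(X)<.06)&(z>.06)&(z<.076)
        if k.sum()<20: print('bay',o,'-',k.sum()); continue
        q=np.c_[X[k],Y[k]-o].astype(np.float32)*1000; r=cv2.minAreaRect(q)
        A=np.c_[X[k],Y[k],np.ones(k.sum())]; co=np.linalg.lstsq(A,z[k],rcond=None)[0]
        print('bay',o,'off',np.round(r[0],1),'sz',np.round(r[1],1),round(r[2],1),'z',round(np.median(z[k])*1000,1),'slope',np.round(co[:2],2))
E
python3 - <<'E'
from h import *
st(); im=grab('wrist','w12'); bays(im); stagefit(im); im=grab('top','t12');bays(im)
E
```

```text
t 18.7 p [ 0.6617 -0.0244  0.1451] jaw 85.0 tz [ 0.005 -0.001 -1.   ] w 0.0513 F [-0.7  0.   0.4] q [-0.14  0.45  1.43  0.    1.26 -1.63]
bay 0.111 off [-1.3  0.2] sz [62.4 15.6] 0.1 z 69.0 slope [0.01 0.3 ]
bay 0.037 off [ 3.5 -5.5] sz [14.4 62.8] 89.6 z 69.1 slope [0.01 0.21]
bay -0.037 off [ 0.8 -0.6] sz [63.3 12.9] 0.3 z 69.3 slope [ 0.01 -0.01]
bay -0.111 - 0
stage [664.4  12.1] [305.3 116.6] 85.0
bay 0.111 - 9
bay 0.037 off [ 1.  -5.2] sz [58.7 13.4] 0.4 z 68.3 slope [0.   0.03]
bay -0.037 off [-3.5 -0.8] sz [55.8 13. ] 0.4 z 68.4 slope [-0.   -0.07]
bay -0.111 - 0
```

View pics/w12.png

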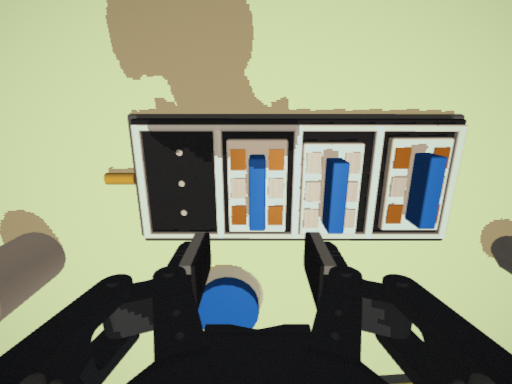

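Wrist view: carriers at (257,190), (335,195) and (425,190), all seated. By the bay-frame check B is off by (3.5, −5.5) mm, inside the 9 mm limit, and the rib heights are right. Now to the lever, fingers shut, well above it.

Call:
send_rows:
  deltas:
    - {"dp": [0,0,0.3],"rotation": [0,0,0]}
    - {"dp": [-0.15,-0.25,0.4],"rotation": [0,0,0]}
    - {"dp": [-0.3,-0.5,0.4],"rotation": [0,0,0]}
    - {"dp": [-0.45,-0.75,0.4],"rotation": [0,0,0]}
    - {"dp": [-0.528,-0.894,0.4],"rotation": [0,0,0]}
  fingers: 1

```text
clock: 19.22
position: [0.5941, -0.1337, 0.1891]
ee_rot: [-0.002, 0.044, 0.999, -0.0]
contact_force: [-1.0, 0.1, -0.7]
width: 0.0006
```

Call:
send_rows:
  deltas:
    - {"dp": [-0.13,-0.22,0.2],"rotation": [0,0,0]}
    - {"dp": [-0.26,-0.45,0.4],"rotation": [0,0,0]}
    - {"dp": [-0.4,-0.67,0.4],"rotation": [0,0,0]}
    - {"dp": [-0.528,-0.894,0.4],"rotation": [0,0,0]}

```text
clock: 19.55
position: [0.5328, -0.2399, 0.2388]
ee_rot: [-0.0, 0.043, 0.999, 0.0]
contact_force: [-0.1, 0.9, -0.8]
width: 0.0002
```

Call:
send_rows:
  deltas:
    - {"dp": [-0.13,-0.22,0],"rotation": [0,0,0]}
    - {"dp": [-0.26,-0.45,0],"rotation": [0,0,0]}
    - {"dp": [-0.4,-0.67,0],"rotation": [0,0,0]}
    - {"dp": [-0.5,-0.85,0],"rotation": [0,0,0]}
    - {"dp": [-0.528,-0.894,0],"rotation": [0,0,0]}
    - {"dp": [-0.528,-0.894,0],"rotation": [0,0,0]}
    - {"dp": [-0.528,-0.894,0],"rotation": [0,0,0]}

```text
clock: 20.13
position: [0.4702, -0.3452, 0.2375]
ee_rot: [-0.001, 0.044, 0.999, 0.001]
contact_force: [-0.7, 0.2, -0.3]
width: -0.0
```

```bash
cat >> h.py <<'E'
def lever(im):
    P=cloud(im);x,y,z=P[...,0],P[...,1],P[...,2]
    h=cv2.cvtColor(im['color'],cv2.COLOR_RGB2HSV)
    red=((h[...,0]<6)|(h[...,0]>172))&(h[...,1]>140)&(y<-.3)&(x<.62)&(z>.03)
    q=P[red]
    if len(q)<20: print('no red',len(q)); return
    r=cv2.minAreaRect(q[:,:2].astype(np.float32)*1000)
    A=np.c_[q[:,:2],np.ones(len(q))]; print('red',len(q),np.round(r[0],1),np.round(r[1],1),round(r[2],1),'plane',np.round(np.linalg.lstsq(A,q[:,2],rcond=None)[0],2),'z',np.round(np.percentile(q[:,2],[1,50,99]),3))
E
python3 - <<'E'
from h import *
st(); im=grab('wrist','w13'); lever(im); im=grab('top','t13');bays(im);lever(im)
E
```

```text
t 20.13 p [ 0.4702 -0.3452  0.2375] jaw 85.0 tz [-0.001  0.003 -1.   ] w -0.0 F [-0.7  0.2 -0.3] q [-0.75  0.28  1.46  0.    1.41 -2.24]
red 4025 [ 475.8 -351.8] [35.9 95.8] 53.9 plane [-0.25  0.2   0.36] z [0.155 0.176 0.187]
bay 0.111 off [-2.   0.3] sz [61.8 13.2] 0.8 z 68.4 slope [-0.    0.02]
bay 0.037 off [ 3.  -5.5] sz [62.9 13.2] 0.5 z 68.6 slope [-0.01  0.05]
bay -0.037 off [ 0.4 -0.7] sz [12.9 61.1] 89.7 z 68.3 slope [0.02 0.  ]
bay -0.111 - 0
red 291 [ 483.9 -340.1] [58.7 94.5] 54.1 plane [-0.02  0.64  0.41] z [0.152 0.177 0.297]
```

View pics/w13.png

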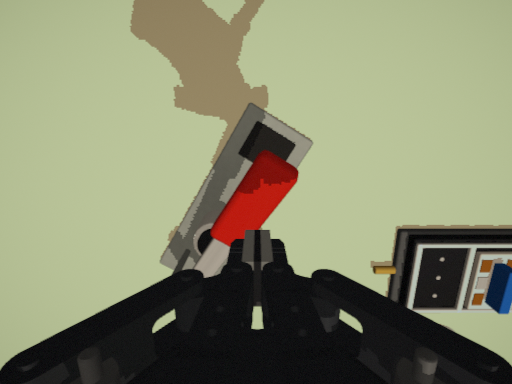

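Wrist view: the red pad (255,195) is sloped and its centre (476,−352) mm agrees with the first fix; the shut fingers are above it. All three carriers read seated. Starting stroke 1.

Call:
send_rows:
  deltas:
    - {"dp": [0,0,-0.2],"rotation": [0,0,0]}
    - {"dp": [0,0,-0.4],"rotation": [0,0,0]}
    - {"dp": [0,0,-0.55],"rotation": [0,0,0]}
    - {"dp": [0,0,-0.65],"rotation": [0,0,0]}
    - {"dp": [0,0,-0.75],"rotation": [0,0,0]}
    - {"dp": [0,0,-0.85],"rotation": [0,0,0]}
    - {"dp": [0,0,-0.9],"rotation": [0,0,0]}

```text
clock: 20.82
position: [0.4701, -0.3435, 0.1301]
ee_rot: [-0.001, 0.042, 0.999, 0.001]
contact_force: [-2.1, 2.7, 5.8]
width: 0.0002
```

Call:
send_rows:
  deltas:
    - {"dp": [0,0,-0.1],"rotation": [0,0,0]}
    - {"dp": [0,0,-0.2],"rotation": [0,0,0]}
    - {"dp": [0,0,-0.3],"rotation": [0,0,0]}
    - {"dp": [0,0,-0.4],"rotation": [0,0,0]}
    - {"dp": [0,0,-0.5],"rotation": [0,0,0]}
    - {"dp": [0,0,-0.5],"rotation": [0,0,0]}

```text
clock: 21.32
position: [0.4707, -0.3444, 0.0702]
ee_rot: [-0.0, 0.043, 0.999, 0.001]
contact_force: [-2.5, 2.0, 8.9]
width: -0.0
```

```bash
python3 - <<'E'
from h import *
st(); im=grab('wrist','w14'); lever(im)
E
```

```text
t 21.32 p [ 0.4707 -0.3444  0.0702] jaw 85.1 tz [-0.001  0.001 -1.   ] w -0.0 F [-2.5  2.   8.9] q [-0.75  0.41  1.71  0.    1.03 -2.24]
red 6285 [ 461.5 -344.2] [40.6 82.8] 53.9 plane [ 0.19 -0.08 -0.04] z [0.066 0.076 0.088]
```

View pics/w14.png

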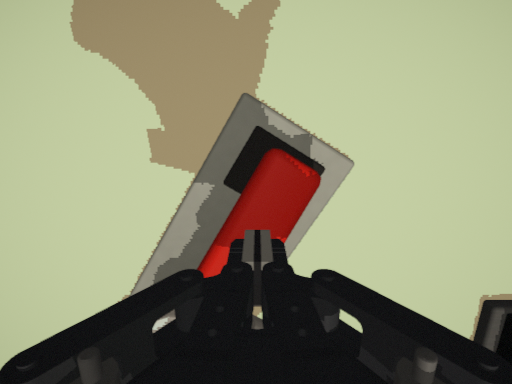

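The pad is being pushed down under the fingers (9 N so far). Continuing to the stop.

Call:
send_rows:
  deltas:
    - {"dp": [0,0,-0.05],"rotation": [0,0,0]}
    - {"dp": [0,0,-0.1],"rotation": [0,0,0]}
    - {"dp": [0,0,-0.15],"rotation": [0,0,0]}
    - {"dp": [0,0,-0.15],"rotation": [0,0,0]}

```text
clock: 21.7
position: [0.4723, -0.3457, 0.0577]
ee_rot: [0.002, 0.043, 0.999, -0.001]
contact_force: [-5.2, 6.2, 26.1]
width: 0.0003
```

```bash
python3 - <<'E'
from h import *
st(); im=grab('wrist','w15'); lever(im)
P=cloud(im);h=cv2.cvtColor(im['color'],cv2.COLOR_RGB2HSV)
red=((h[...,0]<6)|(h[...,0]>172))&(h[...,1]>140)
q=P[red]; u=np.array([np.cos(np.radians(144)),np.sin(np.radians(144))])
H=np.array([.607,-.446]); s=(q[:,:2]-H)@u
for a in range(120,240,10):
    m=(s>a/1000)&(s<(a+10)/1000)
    if m.sum()>10: print(a,np.round(np.percentile(q[m,2],[20,90]),4))
E
```

```text
t 21.7 p [ 0.4723 -0.3457  0.0577] jaw 85.1 tz [ 0.004 -0.002 -1.   ] w 0.0003 F [-5.2  6.2 26.1] q [-0.75  0.42  1.72  0.    0.99 -2.24]
red 6105 [ 463.8 -345.9] [40.4 82.3] 53.1 plane [ 0.25 -0.12 -0.09] z [0.05  0.061 0.076]
130 [0.0703 0.0749]
140 [0.0707 0.0742]
150 [0.0677 0.0717]
160 [0.0659 0.081 ]
170 [0.0638 0.0665]
180 [0.0614 0.0641]
190 [0.0588 0.0615]
200 [0.0562 0.0589]
210 [0.052  0.0563]
```

At the stop: pad mid z=66.5 mm against the 66 expected, 26 N. Releasing, then repeating strokes with the same ±0.12 m travel.

Call:
send_rows:
  deltas:
    - {"dp": [0,0,0.2],"rotation": [0,0,0]}
    - {"dp": [0,0,0.4],"rotation": [0,0,0]}
    - {"dp": [0,0,0.6],"rotation": [0,0,0]}
    - {"dp": [0,0,0.8],"rotation": [0,0,0]}
    - {"dp": [0,0,1.0],"rotation": [0,0,0]}
    - {"dp": [0,0,1.0],"rotation": [0,0,0]}
    - {"dp": [0,0,1.0],"rotation": [0,0,0]}
    - {"dp": [0,0,1.0],"rotation": [0,0,0]}
    - {"dp": [0,0,1.0],"rotation": [0,0,0]}

```text
clock: 22.5
position: [0.4698, -0.3448, 0.1712]
ee_rot: [-0.001, 0.043, 0.999, 0.001]
contact_force: [-0.1, 0.1, -0.5]
width: 0.0001
```

```bash
python3 - <<'E'
from h import *
st(); im=grab('wrist','w16'); lever(im)
E
```

```text
t 22.5 p [ 0.4698 -0.3448  0.1712] jaw 85.1 tz [-0.002  0.002 -1.   ] w 0.0001 F [-0.1  0.1 -0.5] q [-0.75  0.32  1.57  0.    1.26 -2.24]
red 5275 [ 484.3 -368.4] [ 37.4 133.6] 44.5 plane [-0.22  0.22  0.35] z [0.155 0.18  0.193]
```

Call:
send_rows:
  deltas:
    - {"dp": [0,0,-0.12],"rotation": [0,0,0]}
    - {"dp": [0,0,-0.24],"rotation": [0,0,0]}
    - {"dp": [0,0,-0.36],"rotation": [0,0,0]}
    - {"dp": [0,0,-0.48],"rotation": [0,0,0]}
    - {"dp": [0,0,-0.6],"rotation": [0,0,0]}
    - {"dp": [0,0,-0.72],"rotation": [0,0,0]}
    - {"dp": [0,0,-0.84],"rotation": [0,0,0]}
    - {"dp": [0,0,-0.93],"rotation": [0,0,0]}
    - {"dp": [0,0,-1.0],"rotation": [0,0,0]}
    - {"dp": [0,0,-1.0],"rotation": [0,0,0]}
    - {"dp": [0,0,-1.0],"rotation": [0,0,0]}
    - {"dp": [0,0,-1.0],"rotation": [0,0,0]}

```text
clock: 23.55
position: [0.4708, -0.3462, 0.0572]
ee_rot: [0.001, 0.043, 0.999, -0.001]
contact_force: [-5.6, 4.8, 31.3]
width: -0.0
```

Lever fully up on release, stroke 2 pressed to 31 N at the stop. Up, stroke 3, up, stroke 4, up.

Call:
send_rows:
  deltas:
    - {"dp": [0,0,0.2],"rotation": [0,0,0]}
    - {"dp": [0,0,0.4],"rotation": [0,0,0]}
    - {"dp": [0,0,0.6],"rotation": [0,0,0]}
    - {"dp": [0,0,0.8],"rotation": [0,0,0]}
    - {"dp": [0,0,1.0],"rotation": [0,0,0]}
    - {"dp": [0,0,1.0],"rotation": [0,0,0]}
    - {"dp": [0,0,1.0],"rotation": [0,0,0]}
    - {"dp": [0,0,1.0],"rotation": [0,0,0]}
    - {"dp": [0,0,1.0],"rotation": [0,0,0]}
    - {"dp": [0,0,1.0],"rotation": [0,0,0]}

```text
clock: 24.38
position: [0.4695, -0.3452, 0.1708]
ee_rot: [-0.001, 0.043, 0.999, 0.001]
contact_force: [-0.1, 0.5, 0.3]
width: -0.0
```

Call:
send_rows:
  deltas:
    - {"dp": [0,0,-0.12],"rotation": [0,0,0]}
    - {"dp": [0,0,-0.24],"rotation": [0,0,0]}
    - {"dp": [0,0,-0.36],"rotation": [0,0,0]}
    - {"dp": [0,0,-0.48],"rotation": [0,0,0]}
    - {"dp": [0,0,-0.6],"rotation": [0,0,0]}
    - {"dp": [0,0,-0.72],"rotation": [0,0,0]}
    - {"dp": [0,0,-0.84],"rotation": [0,0,0]}
    - {"dp": [0,0,-0.93],"rotation": [0,0,0]}
    - {"dp": [0,0,-1.0],"rotation": [0,0,0]}
    - {"dp": [0,0,-1.0],"rotation": [0,0,0]}
    - {"dp": [0,0,-1.0],"rotation": [0,0,0]}
    - {"dp": [0,0,-1.0],"rotation": [0,0,0]}

```text
clock: 25.38
position: [0.4708, -0.3463, 0.0573]
ee_rot: [0.001, 0.043, 0.999, -0.001]
contact_force: [-5.4, 5.1, 30.8]
width: 0.0
```

Call:
send_rows:
  deltas:
    - {"dp": [0,0,0.2],"rotation": [0,0,0]}
    - {"dp": [0,0,0.4],"rotation": [0,0,0]}
    - {"dp": [0,0,0.6],"rotation": [0,0,0]}
    - {"dp": [0,0,0.8],"rotation": [0,0,0]}
    - {"dp": [0,0,1.0],"rotation": [0,0,0]}
    - {"dp": [0,0,1.0],"rotation": [0,0,0]}
    - {"dp": [0,0,1.0],"rotation": [0,0,0]}
    - {"dp": [0,0,1.0],"rotation": [0,0,0]}
    - {"dp": [0,0,1.0],"rotation": [0,0,0]}
    - {"dp": [0,0,1.0],"rotation": [0,0,0]}

```text
clock: 26.22
position: [0.4695, -0.3452, 0.1709]
ee_rot: [-0.001, 0.043, 0.999, 0.001]
contact_force: [-0.4, -0.6, -0.7]
width: -0.0004
```

Call:
send_rows:
  deltas:
    - {"dp": [0,0,-0.12],"rotation": [0,0,0]}
    - {"dp": [0,0,-0.24],"rotation": [0,0,0]}
    - {"dp": [0,0,-0.36],"rotation": [0,0,0]}
    - {"dp": [0,0,-0.48],"rotation": [0,0,0]}
    - {"dp": [0,0,-0.6],"rotation": [0,0,0]}
    - {"dp": [0,0,-0.72],"rotation": [0,0,0]}
    - {"dp": [0,0,-0.84],"rotation": [0,0,0]}
    - {"dp": [0,0,-0.93],"rotation": [0,0,0]}
    - {"dp": [0,0,-1.0],"rotation": [0,0,0]}
    - {"dp": [0,0,-1.0],"rotation": [0,0,0]}
    - {"dp": [0,0,-1.0],"rotation": [0,0,0]}
    - {"dp": [0,0,-1.0],"rotation": [0,0,0]}

```text
clock: 27.22
position: [0.4708, -0.3463, 0.0573]
ee_rot: [0.001, 0.043, 0.999, -0.001]
contact_force: [-6.0, 4.9, 30.4]
width: -0.0001
```

Call:
send_rows:
  deltas:
    - {"dp": [0,0,0.2],"rotation": [0,0,0]}
    - {"dp": [0,0,0.4],"rotation": [0,0,0]}
    - {"dp": [0,0,0.6],"rotation": [0,0,0]}
    - {"dp": [0,0,0.8],"rotation": [0,0,0]}
    - {"dp": [0,0,1.0],"rotation": [0,0,0]}
    - {"dp": [0,0,1.0],"rotation": [0,0,0]}
    - {"dp": [0,0,1.0],"rotation": [0,0,0]}
    - {"dp": [0,0,1.0],"rotation": [0,0,0]}
    - {"dp": [0,0,1.0],"rotation": [0,0,0]}
    - {"dp": [0,0,1.0],"rotation": [0,0,0]}

```text
clock: 28.05
position: [0.4695, -0.3453, 0.1709]
ee_rot: [-0.001, 0.043, 0.999, 0.001]
contact_force: [0.7, 0.9, 0.0]
width: 0.0003
```

```bash
python3 - <<'E'
from h import *
st(); im=grab('wrist','w17'); lever(im); im=grab('scene','s17'); bays(im); im=grab('top','t17'); bays(im)
E
```

```text
t 28.05 p [ 0.4695 -0.3453  0.1709] jaw 85.0 tz [-0.003  0.003 -1.   ] w 0.0003 F [0.7 0.9 0. ] q [-0.75  0.32  1.57  0.    1.26 -2.24]
red 5226 [ 486.2 -371.8] [ 38.  142.2] 43.2 plane [-0.23  0.22  0.36] z [0.155 0.18  0.194]
bay 0.111 off [-1.8  0.4] sz [16.9 63. ] 88.3 z 67.2 slope [-0.   0.3]
bay 0.037 off [ 2.4 -4.7] sz [62.1 16.3] 2.8 z 67.5 slope [-0.01  0.26]
bay -0.037 off [-0.6 -0.5] sz [15.3 64.8] 89.3 z 67.7 slope [0.01 0.32]
bay -0.111 - 0
bay 0.111 off [-1.9  0.6] sz [60.5 13.7] 0.7 z 68.6 slope [0.01 0.02]
bay 0.037 off [ 3.4 -5.5] sz [62.7 13.4] 0.4 z 68.4 slope [ 0.02 -0.  ]
bay -0.037 off [ 0.7 -0.6] sz [12.9 61.9] 89.7 z 68.4 slope [ 0.   -0.05]
bay -0.111 - 0
```

View pics/t17.png

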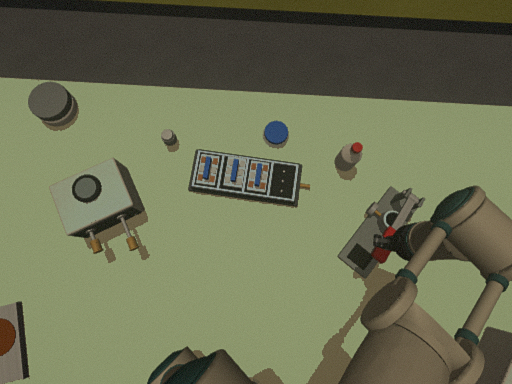

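Top view: three carriers sit in the stage at (208,168), (235,172) and (260,176), and the bystanders haven't moved. The lever is up and the tool is clear of it. Four strokes done. Now to the rods: raise, travel to +y and turn the jaws to 119.5°.

Call:
send_rows:
  deltas:
    - {"dp": [0,0,0.3],"rotation": [0,0,0]}
    - {"dp": [0,0.1,0.5],"rotation": [0,0,0.1]}
    - {"dp": [0,0.35,0.5],"rotation": [0,0,0.2]}
    - {"dp": [0,0.6,0.5],"rotation": [0,0,0.2]}
    - {"dp": [0,0.9,0.5],"rotation": [0,0,0.2]}
  fingers: -0.2

```text
clock: 28.62
position: [0.4705, -0.2381, 0.2329]
ee_rot: [0.0, -0.006, 1.0, -0.0]
contact_force: [0.1, 0.3, 0.5]
width: 0.0511
```

Call:
send_rows:
  deltas:
    - {"dp": [0,0.3,0],"rotation": [0,0,0.1]}
    - {"dp": [0,0.6,0],"rotation": [0,0,0.2]}
    - {"dp": [0,0.9,0],"rotation": [0,0,0.2]}

```text
clock: 28.87
position: [0.4699, -0.1285, 0.2326]
ee_rot: [-0.0, -0.057, 0.998, 0.0]
contact_force: [0.9, -0.4, -0.0]
width: 0.0512
```

Call:
send_rows:
  deltas:
    - {"dp": [0,0.3,0],"rotation": [0,0,0.1]}
    - {"dp": [0,0.6,0],"rotation": [0,0,0.2]}
    - {"dp": [0,0.9,0],"rotation": [0,0,0.2]}

```text
clock: 29.12
position: [0.4699, -0.0204, 0.2327]
ee_rot: [-0.0, -0.107, 0.994, 0.0]
contact_force: [0.3, 0.4, -0.6]
width: 0.0516
```

Call:
send_rows:
  deltas:
    - {"dp": [0,0.3,0],"rotation": [0,0,0.1]}
    - {"dp": [0,0.6,0],"rotation": [0,0,0.2]}
    - {"dp": [0,0.9,0],"rotation": [0,0,0.2]}

```text
clock: 29.37
position: [0.4699, 0.0877, 0.2327]
ee_rot: [-0.0, -0.157, 0.988, 0.0]
contact_force: [1.2, 0.1, -0.2]
width: 0.0513
```

Call:
send_rows:
  deltas:
    - {"dp": [-0.05,0.3,0],"rotation": [0,0,0.1]}
    - {"dp": [-0.1,0.6,0],"rotation": [0,0,0.2]}
    - {"dp": [-0.1,0.9,0],"rotation": [0,0,0.2]}

```text
clock: 29.62
position: [0.4567, 0.1956, 0.2327]
ee_rot: [-0.001, -0.206, 0.979, 0.0]
contact_force: [0.6, -0.7, 0.4]
width: 0.0512
```

Call:
send_rows:
  deltas:
    - {"dp": [-0.05,0.3,0],"rotation": [0,0,0.1]}
    - {"dp": [-0.1,0.6,0],"rotation": [0,0,0.2]}
    - {"dp": [-0.1,0.85,0],"rotation": [0,0,0.2]}
    - {"dp": [-0.1,0.9,0],"rotation": [0,0,0.2]}
    - {"dp": [-0.1,0.9,0],"rotation": [0,0,0.2]}
    - {"dp": [-0.1,0.9,0],"rotation": [0,0,0.2]}

```text
clock: 30.12
position: [0.4461, 0.3014, 0.2324]
ee_rot: [-0.001, -0.254, 0.967, -0.001]
contact_force: [0.2, 0.0, -1.0]
width: 0.0513
```

```bash
cat >> h.py <<'E'
def knobs(im):
    P=cloud(im);x,y,z=P[...,0],P[...,1],P[...,2]
    h=cv2.cvtColor(im['color'],cv2.COLOR_RGB2HSV)
    m=(cv2.inRange(h,(8,120,40),(26,255,255))>0)&(z>.06)&(z<.1)&(y>.2)&(x<.56)
    n,l,s,ce=cv2.connectedComponentsWithStats(m.astype(np.uint8))
    a=np.radians(29.5);ux=np.array([np.cos(a),np.sin(a)]);uy=np.array([-np.sin(a),np.cos(a)]); C=np.array([.5629,.4214])
    for i in range(1,n):
        if s[i,4]<30: continue
        q=P[l==i]; t=q[q[:,2]>.082]
        r=cv2.minAreaRect(q[:,:2].astype(np.float32)*1000)
        U=(t[:,:2]-C)@ux; V=(t[:,:2]-C)@uy
        print('knob px',np.round(ce[i]),'rect',np.round(r[0],1),np.round(r[1],1),round(r[2],1),'u',np.round(np.percentile(U,[1,99])*1000,1),'v',np.round(np.percentile(V,[1,99])*1000,1),'zmax',round(np.percentile(q[:,2],99),4))
def unitfit(im):
    P=cloud(im);x,y,z=P[...,0],P[...,1],P[...,2]
    m=(z>.105)&(z<.118)&(x>.4)&(x<.8)&(y>.2)&(y<.6)
    r=cv2.minAreaRect(P[m][:,:2].astype(np.float32)*1000); print('unit',np.round(r[0],1),np.round(r[1],1),round(r[2],1))
E
python3 - <<'E'
from h import *
st(); im=grab('wrist','w18'); knobs(im); unitfit(im); im=grab('scene','s18');knobs(im)
E
```

```text
t 30.12 p [0.4461 0.3014 0.2324] jaw 119.5 tz [-0.001 -0.001 -1.   ] w 0.0513 F [ 0.2  0.  -1. ] q [ 0.47  0.22  1.56 -0.    1.37 -1.62]
knob px [261. 177.] rect [444.3 303.7] [33.7 24.1] 29.0 u [-177.8 -145.3] v [-54.9 -33.2] zmax 0.0929
knob px [339. 208.] rect [431.9 398.9] [34.1 24.9] 28.3 u [-141.9 -108.8] v [33.9 55.8] zmax 0.0928
unit [561.9 420.3] [147.2 188.4] 29.3
knob px [185.  14.] rect [-995.1 1646.6] [ 61.5 524. ] 88.9 u [-976.2 -532.4] v [1700.7 1959.9] zmax 0.0993
knob px [106.  27.] rect [-1249.9  1080.3] [217.3  35.8] 88.9 u [-1296.1 -1202.3] v [1389.5 1554.3] zmax 0.0992
knob px [376.  45.] rect [ 551.7 1605.6] [ 29.4 109.1] 10.7 u [542.1 593.9] v [ 989.6 1088. ] zmax 0.0974
knob px [268. 124.] rect [431.4 397.8] [30.9 22.1] 37.1 u [-140.  -111.1] v [32.6 54. ] zmax 0.0928
knob px [258. 136.] rect [444.9 299.7] [27.4 18.6] 29.6 u [-176.2 -148.9] v [-57.1 -38.9] zmax 0.0934
```

View pics/w18.png

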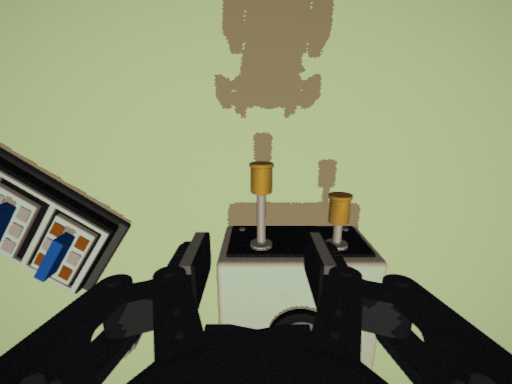

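Wrist view: rod_b's knob at (261,177) is out and rod_a's at (339,208) is in. Their axes measure 45.7 mm and 81.8 mm from the panel, as specified. Descending on rod_b's knob to grip it and push it in by 18 mm.

Call:
send_rows:
  deltas:
    - {"dp": [-0.017,0.02,-0.25],"rotation": [0,0,0]}
    - {"dp": [-0.017,0.02,-0.5],"rotation": [0,0,0]}
    - {"dp": [-0.017,0.02,-0.75],"rotation": [0,0,0]}
    - {"dp": [-0.017,0.02,-0.9],"rotation": [0,0,0]}
    - {"dp": [-0.017,0.02,-0.9],"rotation": [0,0,0]}

```text
clock: 30.63
position: [0.4416, 0.3012, 0.121]
ee_rot: [-0.004, -0.253, 0.968, -0.001]
contact_force: [-0.3, -0.2, -0.3]
width: 0.0512
```

Call:
send_rows:
  deltas:
    - {"dp": [0,0,-0.2],"rotation": [0,0,0]}
    - {"dp": [0,0,-0.4],"rotation": [0,0,0]}
    - {"dp": [0,0,-0.55],"rotation": [0,0,0]}
    - {"dp": [0,0,-0.63],"rotation": [0,0,0]}
    - {"dp": [0,0,-0.63],"rotation": [0,0,0]}
    - {"dp": [0,0,-0.63],"rotation": [0,0,0]}

```text
clock: 31.13
position: [0.4452, 0.3042, 0.0501]
ee_rot: [0.001, -0.253, 0.967, 0.0]
contact_force: [0.5, 0.2, 1.1]
width: 0.0512
```

Call:
send_rows:
  deltas:
    - {"dp": [0,0,0],"rotation": [0,0,0]}
    - {"dp": [0,0,0],"rotation": [0,0,0]}
    - {"dp": [0,0,0],"rotation": [0,0,0]}
    - {"dp": [0,0,0],"rotation": [0,0,0]}
    - {"dp": [0,0,0],"rotation": [0,0,0]}
  fingers: 1

```text
clock: 31.55
position: [0.4449, 0.3057, 0.051]
ee_rot: [0.001, -0.253, 0.967, 0.001]
contact_force: [-1.6, 2.1, 6.5]
width: 0.022
```

```bash
python3 - <<'E'
from h import *
st(); im=grab('wrist','w19')
E
```

```text
t 31.55 p [0.4449 0.3057 0.051 ] jaw 119.4 tz [ 0.002  0.003 -1.   ] w 0.022 F [-1.6  2.1  6.5] q [ 0.47  0.37  1.83  0.    0.94 -1.61]
```

View pics/w19.png

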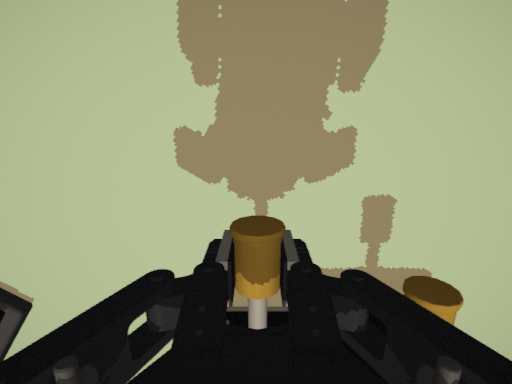

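The knob is held centrally at (258,258). Pushing in 18–19 mm along the axis.

Call:
send_rows:
  deltas:
    - {"dp": [0.035,0.02,0],"rotation": [0,0,0]}
    - {"dp": [0.07,0.039,0],"rotation": [0,0,0]}
    - {"dp": [0.105,0.059,0],"rotation": [0,0,0]}
    - {"dp": [0.135,0.076,0],"rotation": [0,0,0]}
    - {"dp": [0.135,0.076,0],"rotation": [0,0,0]}
    - {"dp": [0.135,0.076,0],"rotation": [0,0,0]}
    - {"dp": [0.135,0.076,0],"rotation": [0,0,0]}

```text
clock: 32.18
position: [0.4608, 0.3147, 0.051]
ee_rot: [0.001, -0.254, 0.967, 0.001]
contact_force: [-3.4, 2.7, 8.3]
width: 0.022
```

Call:
send_rows:
  deltas:
    - {"dp": [0,0,0],"rotation": [0,0,0]}
    - {"dp": [0,0,0],"rotation": [0,0,0]}
    - {"dp": [0,0,0],"rotation": [0,0,0]}
    - {"dp": [0,0,0],"rotation": [0,0,0]}
  fingers: -0.2

```text
clock: 32.52
position: [0.4605, 0.3132, 0.049]
ee_rot: [-0.0, -0.254, 0.967, -0.0]
contact_force: [0.8, 0.5, -0.0]
width: 0.0515
```

Call:
send_rows:
  deltas:
    - {"dp": [0,0,0.2],"rotation": [0,0,0]}
    - {"dp": [0,0,0.45],"rotation": [0,0,0]}
    - {"dp": [0,0,0.7],"rotation": [0,0,0]}
    - {"dp": [0,0,0.95],"rotation": [0,0,0]}
    - {"dp": [0,0,0.95],"rotation": [0,0,0]}
    - {"dp": [0,0,0.95],"rotation": [0,0,0]}

```text
clock: 33.02
position: [0.4617, 0.3139, 0.165]
ee_rot: [0.002, -0.254, 0.967, 0.0]
contact_force: [-0.4, 0.1, -0.1]
width: 0.0512
```

```bash
python3 - <<'E'
from h import *
st(); im=grab('wrist','w20'); knobs(im)
E
```

```text
t 33.02 p [0.4617 0.3139 0.165 ] jaw 119.4 tz [ 0.004  0.002 -1.   ] w 0.0512 F [-0.4  0.1 -0.1] q [ 0.47  0.29  1.64 -0.    1.22 -1.61]
knob px [258. 192.] rect [459.6 312.7] [33.5 25. ] 29.5 u [-159.9 -127.2] v [-54.7 -33.1] zmax 0.0928
knob px [358. 211.] rect [431.6 399.4] [34.2 25.7] 30.4 u [-142.  -109.1] v [34. 56.] zmax 0.0925
```

View pics/w20.png

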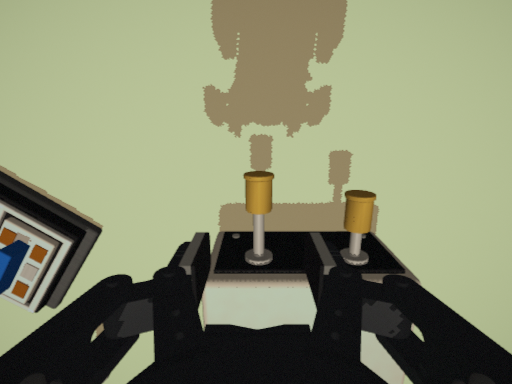

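rod_b's knob has moved exactly 18 mm in (u −161.5 → −143.5 mm), i.e. the middle click. Now rod_a.

Call:
send_rows:
  deltas:
    - {"dp": [-0.06,0.18,0],"rotation": [0,0,0]}
    - {"dp": [-0.12,0.36,0],"rotation": [0,0,0]}
    - {"dp": [-0.2,0.6,0],"rotation": [0,0,0]}
    - {"dp": [-0.24,0.714,0],"rotation": [0,0,0]}
    - {"dp": [-0.24,0.714,0],"rotation": [0,0,0]}
    - {"dp": [-0.24,0.714,0],"rotation": [0,0,0]}

```text
clock: 33.57
position: [0.4309, 0.3987, 0.1617]
ee_rot: [-0.001, -0.255, 0.967, -0.001]
contact_force: [0.2, -0.5, 0.4]
width: 0.0513
```

Call:
send_rows:
  deltas:
    - {"dp": [0,0,-0.2],"rotation": [0,0,0]}
    - {"dp": [0,0,-0.4],"rotation": [0,0,0]}
    - {"dp": [0,0,-0.6],"rotation": [0,0,0]}
    - {"dp": [0,0,-0.8],"rotation": [0,0,0]}
    - {"dp": [0,0,-0.95],"rotation": [0,0,0]}
    - {"dp": [0,0,-0.95],"rotation": [0,0,0]}
    - {"dp": [0,0,-0.95],"rotation": [0,0,0]}

```text
clock: 34.15
position: [0.4313, 0.3974, 0.0482]
ee_rot: [-0.001, -0.253, 0.967, -0.001]
contact_force: [-1.0, -0.2, 0.1]
width: 0.0512
```

Call:
send_rows:
  deltas:
    - {"dp": [0,0,0],"rotation": [0,0,0]}
    - {"dp": [0,0,0],"rotation": [0,0,0]}
    - {"dp": [0,0,0],"rotation": [0,0,0]}
    - {"dp": [0,0,0],"rotation": [0,0,0]}
    - {"dp": [0,0,0],"rotation": [0,0,0]}
  fingers: 1

```text
clock: 34.57
position: [0.4316, 0.4016, 0.0513]
ee_rot: [0.001, -0.253, 0.967, 0.002]
contact_force: [-2.8, 3.8, 2.1]
width: 0.0223
```

```bash
python3 - <<'E'
from h import *
st(); im=grab('wrist','w21')
E
```

```text
t 34.57 p [0.4316 0.4016 0.0513] jaw 119.3 tz [ 0.001  0.005 -1.   ] w 0.0223 F [-2.8  3.8  2.1] q [ 0.63  0.44  1.72  0.    0.98 -1.46]
```

View pics/w21.png

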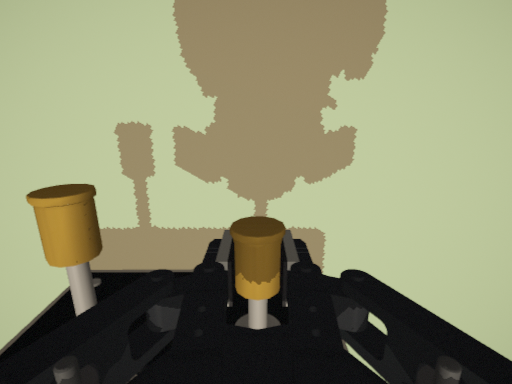

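Knob gripped at (258,258). Pulling out 18 mm, releasing and lifting.

Call:
send_rows:
  deltas:
    - {"dp": [-0.035,-0.02,0],"rotation": [0,0,0]}
    - {"dp": [-0.07,-0.039,0],"rotation": [0,0,0]}
    - {"dp": [-0.105,-0.059,0],"rotation": [0,0,0]}
    - {"dp": [-0.135,-0.076,0],"rotation": [0,0,0]}
    - {"dp": [-0.135,-0.076,0],"rotation": [0,0,0]}
    - {"dp": [-0.135,-0.076,0],"rotation": [0,0,0]}
    - {"dp": [-0.135,-0.076,0],"rotation": [0,0,0]}

```text
clock: 35.2
position: [0.4159, 0.3927, 0.0513]
ee_rot: [0.002, -0.253, 0.967, 0.003]
contact_force: [-2.0, 5.0, 1.2]
width: 0.0219
```

Call:
send_rows:
  deltas:
    - {"dp": [0,0,0],"rotation": [0,0,0]}
    - {"dp": [0,0,0],"rotation": [0,0,0]}
    - {"dp": [0,0,0],"rotation": [0,0,0]}
    - {"dp": [0,0,0],"rotation": [0,0,0]}
  fingers: -0.2

```text
clock: 35.53
position: [0.4158, 0.3899, 0.0497]
ee_rot: [0.0, -0.254, 0.967, -0.0]
contact_force: [0.3, -1.0, 0.0]
width: 0.0513
```

Call:
send_rows:
  deltas:
    - {"dp": [0,0,0.2],"rotation": [0,0,0]}
    - {"dp": [0,0,0.45],"rotation": [0,0,0]}
    - {"dp": [0,0,0.7],"rotation": [0,0,0]}
    - {"dp": [0,0,0.95],"rotation": [0,0,0]}
    - {"dp": [0,0,0.95],"rotation": [0,0,0]}
    - {"dp": [0,0,0.95],"rotation": [0,0,0]}

```text
clock: 36.03
position: [0.4168, 0.3906, 0.1655]
ee_rot: [0.002, -0.254, 0.967, 0.001]
contact_force: [-0.2, -0.3, -1.1]
width: 0.0511
```

```bash
python3 - <<'E'
from h import *
st(); im=grab('wrist','w22'); knobs(im); im=grab('top','t22'); bays(im); lever(im); grab('scene','s22')
E
```

```text
t 36.03 p [0.4168 0.3906 0.1655] jaw 119.4 tz [ 0.004  0.003 -1.   ] w 0.0511 F [-0.2 -0.3 -1.1] q [ 0.63  0.3   1.61 -0.    1.22 -1.45]
knob px [157. 193.] rect [459.4 313.2] [33.8 24.8] 29.0 u [-159.9 -126.9] v [-53.2 -32.3] zmax 0.0929
knob px [259. 193.] rect [415.4 391.2] [33.8 25. ] 30.0 u [-159.9 -127.1] v [35.2 56.8] zmax 0.0926
bay 0.111 off [-1.8  0.1] sz [61.2 13. ] 0.6 z 68.6 slope [ 0.01 -0.03]
bay 0.037 off [ 3.  -5.3] sz [13.3 63.3] 89.2 z 68.4 slope [0.02 0.05]
bay -0.037 off [ 1.1 -0.8] sz [62.9 13. ] 0.3 z 68.4 slope [0.02 0.02]
bay -0.111 - 0
red 484 [ 476.5 -350.3] [33.7 94.3] 53.7 plane [-0.3   0.17  0.37] z [0.153 0.173 0.187]
```

View pics/t22.png

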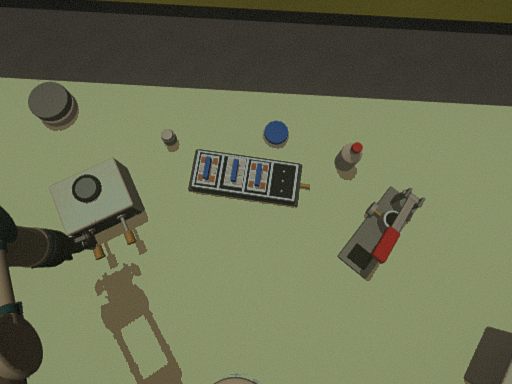

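View pics/w22.png

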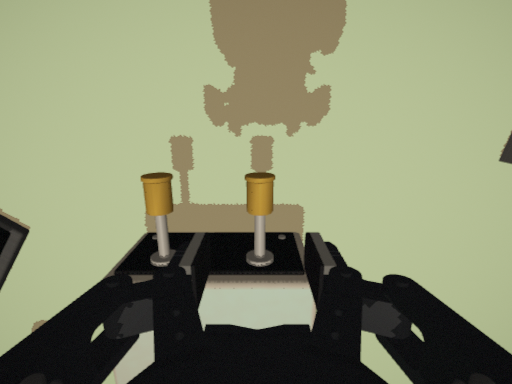

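Both knobs stand side by side at (157,193) and (259,193) at the same 63 mm distance. Three carriers are seated, the lever is up, the bystanders are in place and the arm is clear. Handing in.

```bash
python3 - <<'E'
from h import *
print(manip.sign_off()); st()
E
```

```text
the job is handed in; nothing more can be done
None
the job is handed in; nothing more can be done
```

The job is handed in: every step was done and my last checks agreed, but sign-off reported no verdict.

- **Carriers:** I found three, with no fourth in any camera view. Each lies flat in its own bay: rib tops read 68.4–68.6 mm against 68 expected, and each is turned less than 1° from the stage. Offsets from the bay centres are about (−1.8, 0.1), (3.0, −5.3) and (1.1, −0.8) mm. The second shifted after placing, probably the announced knock. It is still inside the 9 mm limit, so I left it.
- **Lever:** I worked four strokes with the fingers shut. At the bottom of the first, the pad measured 66.5 mm high (66 expected at the stop). All four were pressed to 26–31 N at the same height. I took pictures of the lever up after strokes 1 and 4. After 2 and 3 I have only the clear tool position and zero force. The last picture shows it up.
- **Rods:** Each knob was moved 18 mm. Both now measure the same distance in front of the panel, matching the middle click.
- **Bystanders:** The bottle, objective and wafer box showed no visible movement. The arm was clear of everything, with about zero contact force, after 36 s.

**What disagreed:**
- The first grasp closed on air, touching nothing. The fingertips sit about 32 mm higher than the stated tool geometry, so I worked from the measured height after that.
- My first move calls were refused for a missing rotation field, with no motion.

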